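# Lock the hub stand and present the hub above its slots

## Robot

A 7-joint arm with a two-finger parallel gripper is mounted at the origin on a cart in front of the work surface, level with it; the furniture and walls round the work are solid. World frame = base frame: x ahead of the robot, y to its left, z up, the work surface at z = 0. Lengths are in m, angles in rad, forces in N, time in s.
With the tool pointing down it reaches from about 0.425 to 0.875 m from the base axis. Payload 8.4 kg.
Tool frame: the origin (TCP) lies midway between the tips of the shut fingers; the grasp point (between the pads) lies 19 mm behind it; z points along the fingers, x is the direction in which the jaws open and shut, and the axes are right-handed (so a half turn about z gives the same grasp; the last joint's range is limited). The gripper opens to 87 mm and grips with 3 to 60 N. Pads are 19 mm wide; open, the fingers measure 117 mm over their backs; the gripper's body (75 mm by 190 mm) begins 51 mm behind the grasp point.
Start: joints at [-1.268, 0.333, 0.04, 1.465, -0.013, 1.343, -0.059], TCP at [0.254, 0.598, 0.199] pointing down, gripper open.
Joint ranges: [-2.58, 2.58], [-0.38, 2.09], [-1.3, 1.39], [0.25, 2.4], [-1.5, 4.64], [0.08, 2.09], [-2.65, 2.65]. Speed limits (rad/s): [2.22, 2.22, 2.79, 2.79, 3.14, 3.14, 3.14].

## Interface

Orientations are given as a rotation vector (axis times angle).
In Python, from station import state, camera, calibration, close_job gives the robot as it stands.
- The arm moves only by the tool carry_out, never from a script. Its argument "deltas" is a list of rows, each a list of 7 numbers: the shift along the tool's x, y, z normalised to -1 to 1, where 1 is 20 mm, then the turn, a rotation vector about the tool's x, y, z normalised to -1 to 1, where 1 is 5 degrees, then the finger opening in mm, from 0 to 87. In form: [[dx, dy, dz, rx, ry, rz, jaw], ...]. A call has exactly 10 rows; each row shifts and turns the commanded pose from where the row before left it, along the tool's axes as they then stand; what a row does not reach is not made up. A row lasts 1/8 s, in which the tool goes at most 62.5 mm and 10.7 degrees, less where a joint would pass 70% of its speed; a pose out of reach is approached as far as the arm can. A call with a number of a shift or a turn outside -1 to 1 is refused whole. A call with a gripper value outside its range is refused whole. The fingers move at their own pace and stop on an object; "grip_force" is the grip in N (left out, the last holds). Time passes only in rows, so rows that do not move let the fingers close, or fill a call up. It gives the time, the measured TCP pose, the force and the opening at its end, in the units of the state.
- state(): the state, without advancing time (a new reading comes with each control period).
- camera(name): name is "scene" or "side" or "wrist"; returns the picture (384x512x3 uint8, red, green, blue); there is no depth.
- calibration(name): a dict with "fx", "fy", "cx", "cy" (pixels), "T" (4x4, takes a point from camera to world coordinates). Camera axes: x right, y up, looking along -z (the intrinsics and any distortion apply to the point x, -y, -z); pixel columns grow to the right and rows downward; lengths in m; the calibration is good to about 2 mm. A picture is of the moment at which its call begins: read the wrist's pose just before it. calibration takes no time and is no camera call; for the wrist camera it gives the pose at the moment of the call.
- close_job(): hands the job in, once; it reports no verdict.
The state is a dict: "time": time; "joint_pos": joint angles; "qvel": joint speeds; "tau": joint torques, N m; "tcp_pos": TCP position; "tool_rot": TCP orientation; "contact_force": force on the tool from outside, world axes, zero at the start; "ft_torque": the same for the moment, N m; "opening": finger opening in m.
Only numpy, scipy, OpenCV 4.12 (cv2) and the standard library are available. Lean on these libraries where they do the work, as an engineer would, in place of code of your own. Each camera call takes 0.05 s, during which the arm holds its last target.

## Task

Get the front hub ready for fitting: first, while the hub still lies in its wooden rest, turn the turnbutton on the metal hub stand fully home, so that its long arm lies across the foot of the slotted cradle. Then lift the hub and carry it over the bottles to the stand, and finish holding it still in the gripper with its axle level, in line with and centred over the two open slots, the underside of the axle about 10 mm above the slot mouths, so that the fit can be checked by eye before it is lowered in. Do not let the hub touch the stand at any time, do not let go of it at the end, and leave the bottles standing where they are.

Things in the scene. Friction and masses are not known exactly. Their poses are not given: they have to be found in the camera images.
- hub: Loose bare-metal wheel hub, about 0.2 kg. Origin at its middle, y along the axle. Round barrel 28 mm in diameter (grip it at the middle, across the axle) between two flanges 48 mm in diameter, inner faces 62 mm apart; bosses, nuts to 50 mm from the middle, then bare axle ends 10 mm in diameter, out to 65 mm. At the start level in the wooden rest, middle 52 mm above the worktop.
- hub_rest: Fixed wooden rest, 70 (x) x 132 (y) mm, turned up to 23 degrees. Two V forks (61 mm high, 45 mm across x, 10 mm thick) carry the hub's axle ends 57 mm either side of the middle; between them free space above a 12 mm board. Origin at the middle of its underside, z up, hub axle along y. Lift the hub straight up out of it.
- hub_stand: Fixed metal stand, turned up to 17 degrees. Origin on the worktop under the cradle's middle; z up, y through both slots, turnbutton on the -x side. Base 12 mm thick (tongue 80 mm wide to x = -135), cradle foot on it, top 18 mm, x -46 to 40. Two upright plates 44 mm wide (x), 52 to 58 mm either side of the middle, tops at 80 mm, each with a slot 12 mm wide, 20 mm deep, open at the top.
- slot_mouths (a point): Point midway between the mouths of the two slots, level with the plates' top edges, 80 mm above the worktop; axes as the hub stand. With the hub's middle straight above it, 15 mm higher, the axle (radius 5 mm) clears the mouths by 10 mm; the hub's y lies along this y, either way round.
- turnbutton (a joint): Angle about its upright pivot at x = -85 mm of the stand. 0: long arm along the stand's -y, clear of the cradle. It turns counter-clockwise from above to its stop at 1.571 (fully home): long arm to the stand's +x, over the cradle foot. Friction of about 0.06 N m keeps it where it is left. Starts between 0 and 0.3.
- turnbutton_wing (a point): Point in the turnbutton's upright thumb wing, on the pivot axis, 45.5 mm above the worktop; turns with the button. Wing: 9 mm thick (x), 30 mm long (y), from 27 to 55.5 mm above the worktop. The long arm (16 mm wide, top at 26.5 mm) runs 51 mm along -y. Pinch the wing across its thickness from above and turn, or push the arm round.
- lube_tall: Small dark bottle with a pointed green nozzle, 38 mm in diameter, 121 mm tall, standing loose between rest and stand. Origin at the middle of its underside.
- blue_bottle: Blue bottle with a white tip, 29 x 47 mm, 103 mm tall, standing loose between rest and stand. Origin at the middle of its underside.
- lube_short: Small dark bottle with a pointed green nozzle, 38 mm in diameter, 104 mm tall, standing loose between rest and stand. Origin at the middle of its underside.
Not all that is in view belongs to the job. There is more than one size of the hub; the job needs the larger.

How it is judged:
On the way, in this order (a step that is already met when the one before it is completed fails the run):
1. the turnbutton is turned home while the hub still lies in its rest (value of joint turnbutton above 1.4 rad and distance between hub and hub_rest below 0.06 m), for 0.2 s.
2. the hub is lifted out of the rest (distance between hub and hub_rest above 0.09 m and contact force between the fingers and hub above 1 N), for 0.1 s.
At the end, for the whole second after the job is handed in: Turnbutton beyond 1.4 rad. Hub held still in the fingers, not touching the stand, its middle 8 to 25 mm above the slot mouths, within 5 mm across the slots and 6 mm along their line, axle within 0.09 rad of that line. Bottles within 25 mm of their places and upright (x of hub in the frame of slot_mouths between -0.005 and 0.005 m and y of hub in the frame of slot_mouths between -0.006 and 0.006 m and z of hub in the frame of slot_mouths between 0.008 and 0.025 m and angle between the y axis of hub and the y axis of hub_stand, either way round below 0.09 rad and value of joint turnbutton above 1.4 rad and contact force between the fingers and hub above 1 N and contact force between hub and hub_stand below 0.05 N and linear speed of hub below 0.02 m/s and angular speed of hub below 0.15 rad/s and angle between each of lube_tall, blue_bottle, lube_short's own z axis and vertical below 0.2 rad and distance of each of lube_tall, blue_bottle, lube_short from where it was at the start of the episode below 0.025 m); the arm keeps its last pose, push and grip.
It fails at once if the hub touches the hub stand (contact force between hub and hub_stand above 0.5 N).
It fails at once if a bottle is knocked over or pushed away by more than 25 mm (angle between any of lube_tall, blue_bottle, lube_short's own z axis and vertical above 0.5 rad or distance of any of lube_tall, blue_bottle, lube_short from where it was at the start of the episode above 0.025 m).
It also fails if it takes over 51 s, if anything falls off the work surface, if the arm or the gripper's body presses on something with over 40 N, if the wrist force passes 120 N, or if a joint passes its speed limit or range.

## Working session

There is one attempt and no reset: what is moved stays moved. The work goes in short steps, Python scripts to look and compute and a tool call to move; the robot and the scene stay as the last step left them, time stands still between calls to the robot, and variables do not carry over. Pictures are saved under pics/ and viewed, and the job is handed in when it is done.

Besides the shell and the picture viewer there is one more tool, called after ">>>" as a command line: name --pt "numbers of a row" for each row, then --argument value for the rest. carry_out: Moves the arm, as the interface text tells. Scaled input: -1 to 1 covers 20 mm each way for a shift and 5 degrees each way for a turn. Its arguments: {"type":"object","properties":{"deltas":{"type":"array","items":{"type":"array","items":{"type":"number"}}},"grip_force":{"type":"number"}},"required":["deltas"]}

```bash
mkdir -p pics; ls
python3 - <<'E'
from station import state,camera,calibration
import cv2,numpy as np
s=state(); print(s)
for n in ("scene","side","wrist"):
    c=calibration(n); print(n,{k:(np.round(v,4).tolist()) for k,v in c.items()})
    im=camera(n); cv2.imwrite(f"pics/{n}0.png",im[:,:,::-1])
E
```

```text
pics
{'time': 0.0, 'joint_pos': array([-1.26820532,  0.33390679,  0.03989875,  1.4662756 , -0.01340099,
        1.34329147, -0.05851377]), 'qvel': array([-0.0010851 , -0.00062377, -0.00053444, -0.00126318,  0.0007184 ,
       -0.00105102, -0.00096058]), 'tau': array([-7.69386843e-04, -6.56362581e+01,  1.33436367e+00, -4.03797483e+01,
       -5.98237594e-02,  4.48760216e-02,  1.48915151e-04]), 'tcp_pos': array([0.25403915, 0.59774969, 0.19776019]), 'tool_rot': array([ 2.61927075e+00,  1.73286632e+00, -2.00828984e-03]), 'contact_force': array([-0.3538838 , -0.37475308, -0.5448424 ]), 'ft_torque': array([-0.03527467,  0.03900956, -0.02186645]), 'opening': 0.08738749362384311}
scene {'fx': 382.1492, 'fy': 382.1492, 'cx': 256.1806, 'cy': 196.0251, 'T': [[-0.9054, -0.3236, 0.2748, 0.7631], [0.4244, -0.6747, 0.6038, 0.7348], [-0.01, 0.6633, 0.7482, 0.7175], [0.0, 0.0, 0.0, 1.0]]}
side {'fx': 421.5303, 'fy': 421.5303, 'cx': 253.2217, 'cy': 194.0124, 'T': [[-0.9975, 0.048, -0.0527, 0.4821], [-0.0712, -0.6273, 0.7755, 0.8598], [0.0042, 0.7773, 0.6291, 0.6034], [0.0, 0.0, 0.0, 1.0]]}
wrist {'fx': 311.5415, 'fy': 311.5415, 'cx': 250.4439, 'cy': 186.7818, 'T': [[0.3906, -0.8858, -0.2506, 0.1853], [0.9206, 0.3755, 0.1076, 0.6287], [-0.0012, -0.2727, 0.9621, 0.3845], [0.0, 0.0, 0.0, 1.0]]}
```

View pics/scene0.png

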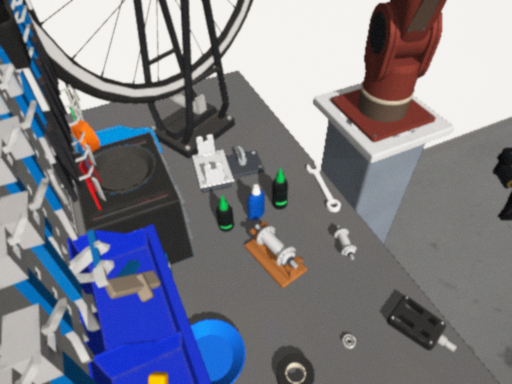

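View pics/side0.png

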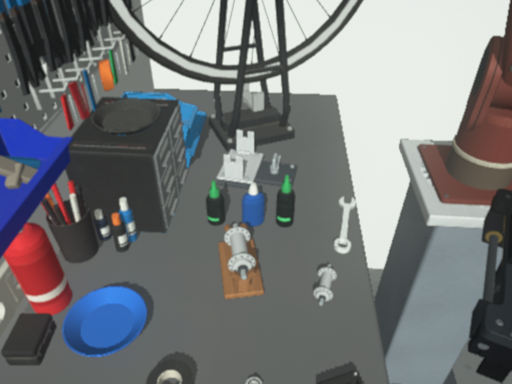

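View pics/wrist0.png

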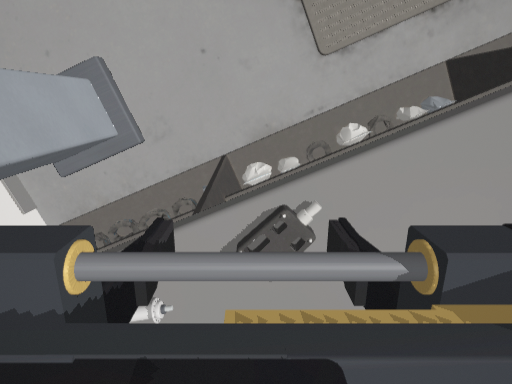

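```bash
cat > h.py <<'E'
from station import state,camera,calibration
import cv2,numpy as np
from scipy.spatial.transform import Rotation as R
def proj(c,P):
    P=np.atleast_2d(P); T=c['T']; q=(P-T[:3,3])@T[:3,:3]
    return np.c_[c['cx']+c['fx']*q[:,0]/-q[:,2], c['cy']-c['fy']*q[:,1]/-q[:,2]]
def ray(c,uv):
    uv=np.atleast_2d(uv); T=c['T']
    d=np.c_[(uv[:,0]-c['cx'])/c['fx'],-(uv[:,1]-c['cy'])/c['fy'],-np.ones(len(uv))]@T[:3,:3].T
    return T[:3,3],d
def onz(c,uv,z):
    o,d=ray(c,uv); return o+d*((z-o[2])/d[:,2])[:,None]
def tri(c1,u1,c2,u2):
    A=[];b=[]
    for c,u in((c1,u1),(c2,u2)):
        o,d=ray(c,u); d=d[0]/np.linalg.norm(d[0]); M=np.eye(3)-np.outer(d,d); A.append(M); b.append(M@o)
    x=np.linalg.solve(sum(A),sum(b)); 
    return x,[np.linalg.norm(A[i]@x-b[i]) for i in range(2)]
def crop(src,x0,y0,x1,y1,k,out):
    im=cv2.imread(src) if isinstance(src,str) else src[:,:,::-1]
    cv2.imwrite(out,cv2.resize(im[y0:y1,x0:x1],None,fx=k,fy=k,interpolation=cv2.INTER_CUBIC))
def frame(o,yaw): # 2D frame
    c,s=np.cos(yaw),np.sin(yaw); return lambda P:(np.atleast_2d(P)@np.array([[c,s,0],[-s,c,0],[0,0,1]])+np.r_[o[0],o[1],0])
E
python3 - <<'E'
from h import *
crop("pics/scene0.png",175,125,305,215,6,"pics/sc_stand.png")
crop("pics/side0.png",200,120,310,210,7,"pics/sd_stand.png")
crop("pics/side0.png",190,170,350,310,5,"pics/sd_hub.png")
crop("pics/scene0.png",200,165,370,295,4,"pics/sc_hub.png")
E
```

```text
(no output)
```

View pics/sc_stand.png

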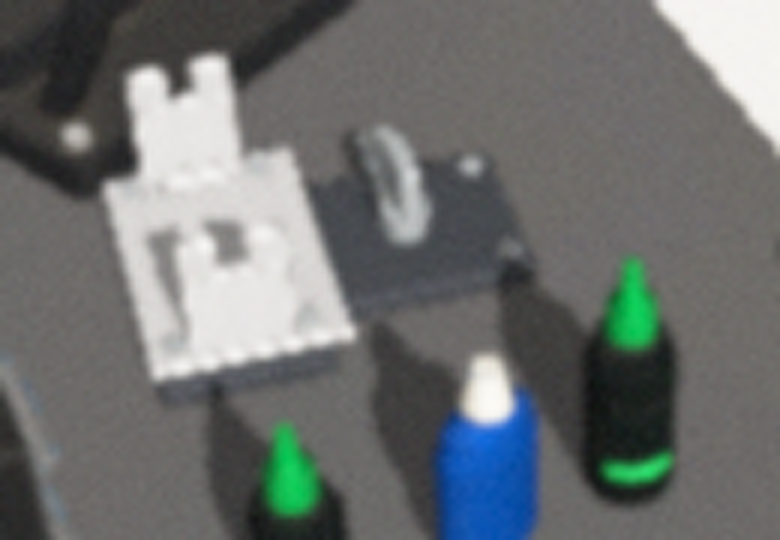

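View pics/sd_stand.png

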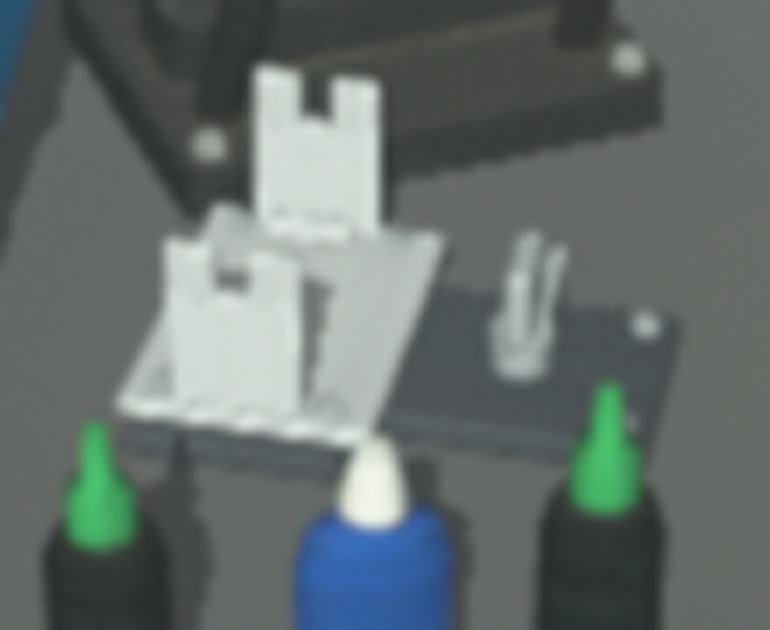

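View pics/sd_hub.png

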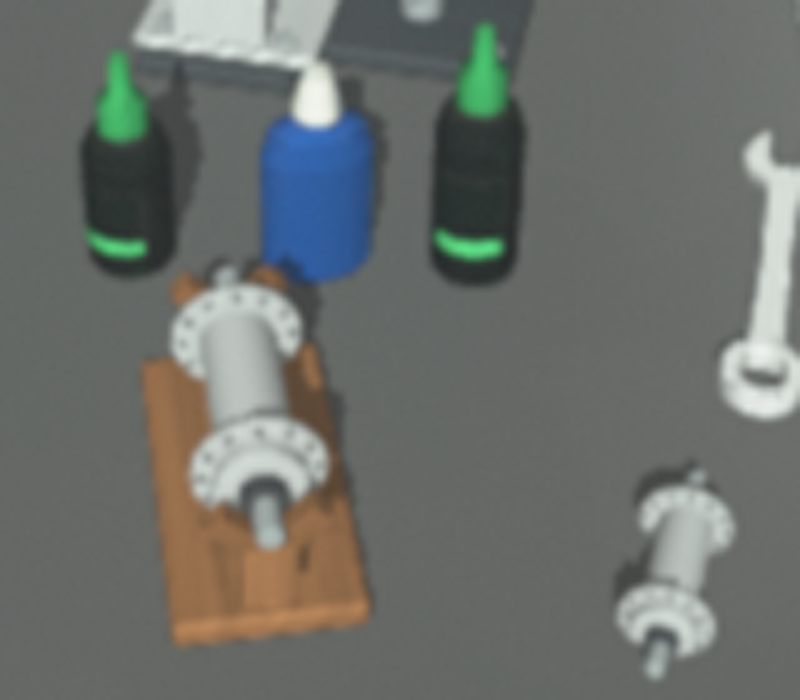

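View pics/sc_hub.png

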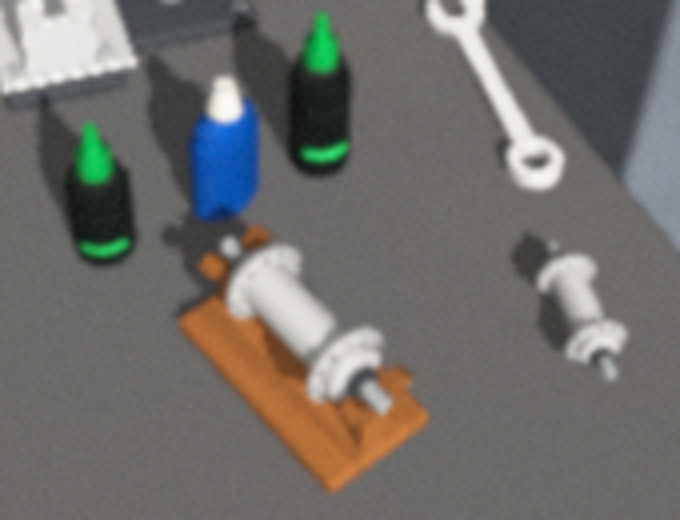

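Run:
```python
from h import *
np.set_printoptions(precision=4,suppress=True)
cs=calibration("scene"); cd=calibration("side")
S=lambda u,v:((u+.5)/6-.5+175,(v+.5)/6-.5+125)
D=lambda u,v:((u+.5)/7-.5+200,(v+.5)/7-.5+120)
print("foot scene",onz(cs,[S(107,190),S(290,152),S(355,335),S(155,378)],.018)[:,:2])
print("foot side",onz(cd,[D(120,405),D(372,440),D(443,237)],.018)[:,:2])
# plate tops: outer top corners, slot edges
for n,c,L in (("scene",cs,[S(130,72),S(232,58),S(182,240),S(278,232)]),("side",cd,[D(255,68),D(380,80),D(165,240),D(302,252)])):
    p=onz(c,L,.080); print(n,p[:,:2], "far mid",(p[0]+p[1])[:2]/2,"near mid",(p[2]+p[3])[:2]/2,"ctr",p.mean(0)[:2])
# wing top
print("wing side",onz(cd,[D(530,235),D(558,248)],.0555)[:,:2],"wing scene",onz(cs,[S(380,130),S(408,240)],.0555)[:,:2])
print(tri(cs,S(178,72),cd,D(317,75)),tri(cs,S(232,238),cd,D(233,246)))
```

```text
foot scene [[ 0.6006 -0.0342]
 [ 0.5167 -0.0222]
 [ 0.5351  0.0977]
 [ 0.6199  0.0845]]
foot side [[ 0.6199  0.0837]
 [ 0.5353  0.0963]
 [ 0.5186 -0.0249]]
scene [[ 0.5816 -0.0333]
 [ 0.5385 -0.0229]
 [ 0.5974  0.0752]
 [ 0.5609  0.0877]] far mid [ 0.5601 -0.0281] near mid [0.5791 0.0815] ctr [0.5696 0.0267]
side [[ 0.5856 -0.0321]
 [ 0.5417 -0.0274]
 [ 0.6031  0.0774]
 [ 0.5589  0.0808]] far mid [ 0.5636 -0.0297] near mid [0.581  0.0791] ctr [0.5723 0.0247]
wing side [[0.4872 0.0283]
 [0.4776 0.0354]] wing scene [[0.4891 0.0221]
 [0.506  0.0908]]
(array([ 0.5634, -0.021 ,  0.0838]), [np.float64(0.0009348919166557847), np.float64(0.0009348919166557442)]) (array([0.5802, 0.0882, 0.0857]), [np.float64(0.00039305384481597686), np.float64(0.0003930538448160942)])
```

Run:
```python
from h import *
np.set_printoptions(precision=4,suppress=True)
cs=calibration("scene"); cd=calibration("side")
S=lambda u,v:((u+.5)/4-.5+200,(v+.5)/4-.5+165)
D=lambda u,v:((u+.5)/5-.5+190,(v+.5)/5-.5+170)
for n,a,b in (("tall tip",S(322,15),D(485,27)),("short tip",S(92,126),D(118,55)),("blue tip",S(225,80),D(319,62)),
 ("axle near end",S(383,405),D(270,540)),("axle far end",S(230,243),D(226,265)),("hub barrel", S(290,312),D(247,370))):
    print(n,*tri(cs,a,cd,b))
print("board corners z12 scene",onz(cs,[S(180,322),S(330,488),S(428,418)],.012)[:,:2])
print("board corners side",onz(cd,[D(145,362),D(175,630),D(370,605)],.012)[:,:2])
```

```text
tall tip [0.4624 0.2042 0.123 ] [np.float64(0.0004132924108756066), np.float64(0.0004132924108756056)]
short tip [0.6041 0.2122 0.1073] [np.float64(0.00047611057852059636), np.float64(0.0004761105785205874)]
blue tip [0.5258 0.2128 0.1084] [np.float64(1.6508976751749027e-05), np.float64(1.6508976751810813e-05)]
axle near end [0.528  0.4018 0.0523] [np.float64(0.000959048605121822), np.float64(0.0009590486051219028)]
axle far end [0.5561 0.2831 0.0635] [np.float64(0.000855085764094313), np.float64(0.0008550857640942948)]
hub barrel [0.5442 0.3316 0.0567] [np.float64(0.0019100757472765666), np.float64(0.0019100757472766605)]
board corners z12 scene [[0.5888 0.286 ]
 [0.561  0.4117]
 [0.4955 0.3978]]
board corners side [[0.5885 0.2846]
 [0.5609 0.4112]
 [0.4946 0.3956]]
```

Run:
```python
from h import *
np.set_printoptions(precision=3,suppress=True)
cs=calibration("scene"); cd=calibration("side")
print("base corner",onz(cs,[(235,122),(193,153)],.02),onz(cd,[(293,133),(228,147)],.02))
print(onz(cd,[(227,10),(218,115),(280,20),(290,100)],.3))
print("post",tri(cs,(226,112),cd,(290,125)), "wheel bottom?",tri(cs,(130,102),cd,(245,78)))
crop("pics/scene0.png",60,0,260,160,4,"pics/a.png")
crop("pics/side0.png",110,0,360,160,3,"pics/b.png")
```

```text
base corner [[ 0.439 -0.119  0.02 ]
 [ 0.595 -0.044  0.02 ]] [[ 0.443 -0.127  0.02 ]
 [ 0.609 -0.045  0.02 ]]
[[ 0.624 -0.233  0.3  ]
 [ 0.573  0.303  0.3  ]
 [ 0.491 -0.164  0.3  ]
 [ 0.466  0.246  0.3  ]]
post (array([ 0.45 , -0.164,  0.026]), [np.float64(0.0030264052266324656), np.float64(0.003026405226632454)]) wheel bottom? (array([ 0.648, -0.506, -0.034]), [np.float64(0.05394918777369286), np.float64(0.053949187773692966)])
```

View pics/a.png

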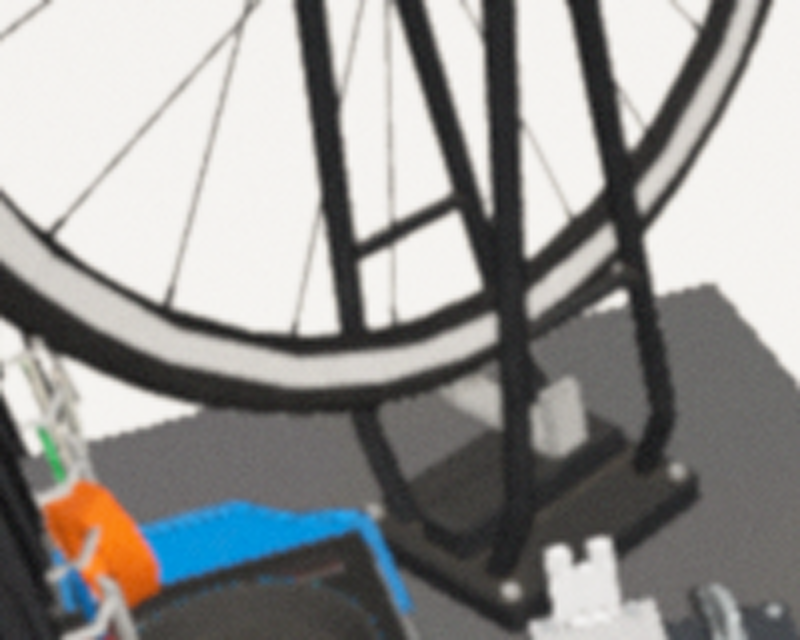

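View pics/b.png

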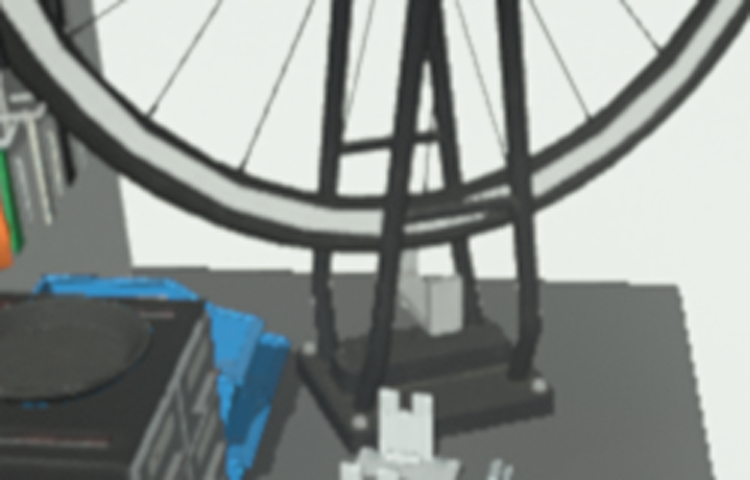

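```bash
cat >> h.py <<'E'
def plan(p,yaw,jaw,n,p0=None,R0=None):
    """rows from current pose to TCP p, tool down, tool-x yaw (deg)"""
    s=state()
    p0=s['tcp_pos'] if p0 is None else np.array(p0); r0=R.from_rotvec(s['tool_rot']) if R0 is None else R0
    r1=R.from_euler('z',yaw,degrees=True)*R.from_euler('x',180,degrees=True)
    rel=(r0.inv()*r1).as_rotvec(); rows=[]; pc=np.array(p0,float); rc=r0
    for i in range(1,n+1):
        d=rc.inv().apply(p0+(np.array(p)-p0)*i/n-pc)/.02
        w=rel/n/np.radians(5)
        row=np.round(np.r_[d,w],2); pc=pc+rc.apply(row[:3]*.02); rc=rc*R.from_rotvec(row[3:]*np.radians(5))
        rows.append(row.tolist()+[jaw])
    print("end",pc.round(4),rc.as_euler('ZYX',degrees=True).round(2), "max",np.abs(rows)[:,:6].max())
    for k in range(0,n,10): print(str(rows[k:k+10]).replace(' ',''))
    return pc,rc
E
python3 -c "
from h import *
plan([.487,.043,.2],0,87,25)"
```

```text
end [0.4869 0.043  0.2001] [-5.2000e-01  2.0000e-02  1.7993e+02] max 1.21
[[-0.84,0.86,-0.0,0.0,0.0,0.54,87],[-0.8,0.9,-0.01,0.0,0.0,0.54,87],[-0.75,0.94,0.0,0.0,0.0,0.54,87],[-0.71,0.97,-0.0,0.0,0.0,0.54,87],[-0.66,1.01,-0.01,0.0,0.0,0.54,87],[-0.62,1.03,0.0,0.0,0.0,0.54,87],[-0.56,1.07,-0.0,0.0,0.0,0.54,87],[-0.52,1.08,-0.0,0.0,0.0,0.54,87],[-0.46,1.12,-0.01,0.0,0.0,0.54,87],[-0.41,1.13,-0.0,0.0,0.0,0.54,87]]
[[-0.36,1.15,-0.0,0.0,0.0,0.54,87],[-0.3,1.16,-0.01,0.0,0.0,0.54,87],[-0.24,1.18,0.0,0.0,0.0,0.54,87],[-0.19,1.19,-0.0,0.0,0.0,0.54,87],[-0.14,1.19,-0.01,0.0,0.0,0.54,87],[-0.08,1.21,0.0,0.0,0.0,0.54,87],[-0.02,1.2,-0.0,0.0,0.0,0.54,87],[0.04,1.2,-0.0,0.0,0.0,0.54,87],[0.09,1.2,-0.01,0.0,0.0,0.54,87],[0.15,1.2,-0.0,0.0,0.0,0.54,87]]
[[0.2,1.18,-0.0,0.0,0.0,0.54,87],[0.27,1.18,-0.01,0.0,0.0,0.54,87],[0.31,1.16,0.0,0.0,0.0,0.54,87],[0.37,1.14,-0.0,0.0,0.0,0.54,87],[0.42,1.13,-0.01,0.0,0.0,0.54,87]]
```

```bash
python3 -c "
from h import *
plan([.487,.043,.2],0,87,30)"
```

```text
end [0.4869 0.0431 0.2001] [-5.2000e-01  2.0000e-02  1.7993e+02] max 1.01
[[-0.7,0.72,-0.0,0.0,0.0,0.45,87],[-0.67,0.74,-0.01,0.0,0.0,0.45,87],[-0.64,0.78,0.0,0.0,0.0,0.45,87],[-0.61,0.79,-0.0,0.0,0.0,0.45,87],[-0.58,0.82,-0.0,0.0,0.0,0.45,87],[-0.54,0.84,-0.01,0.0,0.0,0.45,87],[-0.52,0.87,0.0,0.0,0.0,0.45,87],[-0.47,0.88,-0.0,0.0,0.0,0.45,87],[-0.45,0.9,-0.0,0.0,0.0,0.45,87],[-0.4,0.91,-0.01,0.0,0.0,0.45,87]]
[[-0.38,0.94,0.0,0.0,0.0,0.45,87],[-0.33,0.94,-0.0,0.0,0.0,0.45,87],[-0.3,0.96,-0.0,0.0,0.0,0.45,87],[-0.25,0.97,-0.01,0.0,0.0,0.45,87],[-0.23,0.98,0.0,0.0,0.0,0.45,87],[-0.18,0.98,-0.0,0.0,0.0,0.45,87],[-0.14,1.0,-0.0,0.0,0.0,0.45,87],[-0.1,0.99,-0.01,0.0,0.0,0.45,87],[-0.07,1.01,0.0,0.0,0.0,0.45,87],[-0.03,1.0,-0.0,0.0,0.0,0.45,87]]
[[0.02,1.0,-0.0,0.0,0.0,0.45,87],[0.05,1.0,-0.01,0.0,0.0,0.45,87],[0.09,1.0,0.0,0.0,0.0,0.45,87],[0.14,1.0,-0.0,0.0,0.0,0.45,87],[0.17,0.98,-0.0,0.0,0.0,0.45,87],[0.21,0.98,-0.01,0.0,0.0,0.45,87],[0.24,0.98,0.0,0.0,0.0,0.45,87],[0.29,0.96,-0.0,0.0,0.0,0.45,87],[0.32,0.95,-0.0,0.0,0.0,0.45,87],[0.36,0.93,-0.01,0.0,0.0,0.45,87]]
```

>>> carry_out --pt "-0.7 0.72 0 0 0 0.45 87" --pt "-0.67 0.74 0 0 0 0.45 87" --pt "-0.64 0.78 0 0 0 0.45 87" --pt "-0.61 0.8 0 0 0 0.45 87" --pt "-0.58 0.82 0 0 0 0.45 87" --pt "-0.54 0.84 0 0 0 0.45 87" --pt "-0.52 0.87 0 0 0 0.45 87" --pt "-0.47 0.88 0 0 0 0.45 87" --pt "-0.45 0.9 0 0 0 0.45 87" --pt "-0.4 0.91 0 0 0 0.45 87"

```text
time: 1.4
tcp_pos: [0.3325, 0.412, 0.1986]
tool_rot: [2.909, 1.185, -0.0]
contact_force: [0.2, -0.9, 0.3]
opening: 0.0872
```

>>> carry_out --pt "-0.38 0.94 0 0 0 0.45 87" --pt "-0.33 0.94 0 0 0 0.45 87" --pt "-0.3 0.96 0 0 0 0.45 87" --pt "-0.25 0.97 0 0 0 0.45 87" --pt "-0.23 0.98 0 0 0 0.45 87" --pt "-0.18 0.98 0 0 0 0.45 87" --pt "-0.14 1 0 0 0 0.45 87" --pt "-0.1 1 0 0 0 0.45 87" --pt "-0.06 1 0 0 0 0.45 87" --pt "-0.02 1 0 0 0 0.45 87"

```text
time: 2.65
tcp_pos: [0.4105, 0.2271, 0.1986]
tool_rot: [3.085, 0.595, -0.0]
contact_force: [-0.2, -0.0, -0.1]
opening: 0.0872
```

>>> carry_out --pt "0.02 1 0 0 0 0.45 87" --pt "0.05 1 0 0 0 0.45 87" --pt "0.1 1 0 0 0 0.45 87" --pt "0.14 1 0 0 0 0.45 87" --pt "0.17 0.98 0 0 0 0.45 87" --pt "0.21 0.98 0 0 0 0.45 87" --pt "0.24 0.98 0 0 0 0.45 87" --pt "0.29 0.96 0 0 0 0.45 87" --pt "0.32 0.95 0 0 0 0.45 87" --pt "0.36 0.93 0 0 0 0.45 87"

```text
time: 3.9
tcp_pos: [0.4883, 0.0423, 0.1987]
tool_rot: [3.141, -0.018, 0.0]
contact_force: [-0.8, -0.6, 0.3]
opening: 0.0872
```

Run:
```python
from h import *
import pickle
c=calibration("wrist"); im=camera("wrist"); c2=calibration("wrist"); pickle.dump((c,im),open("w1.pkl","wb"))
print(np.abs(c['T']-c2['T']).max()); cv2.imwrite("pics/w1.png",im[:,:,::-1])
print(proj(c,[[.487,.043,.05],[.571,.03,.08]]))
crop(im,0,0,512,384,1.5,"pics/w1b.png")
```

```text
0.004598683046109333
[[249.2648844  169.72845663]
 [331.74256651 187.71247709]]
```

View pics/w1b.png

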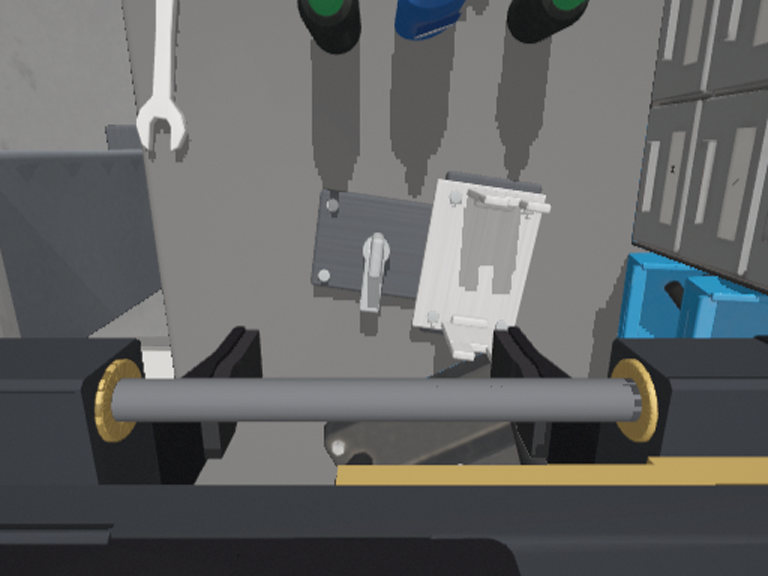

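Run:
```python
from h import *
import pickle
c,im=pickle.load(open("w1.pkl","rb")); crop(im,200,110,380,245,4.4,"pics/w1c.png")
```

```text
(no output)
```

View pics/w1c.png

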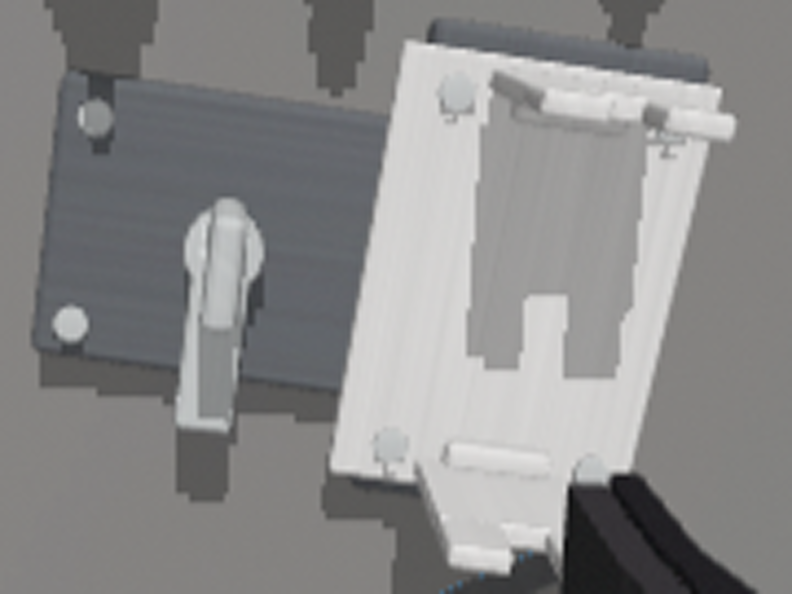

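Run:
```python
from h import *
import pickle
np.set_printoptions(precision=4,suppress=True)
c,im=pickle.load(open("w1.pkl","rb"))
W=lambda u,v:((u+.5)/4.4-.5+200,(v+.5)/4.4-.5+110)
f=onz(c,[W(407,40),W(722,90),W(331,472)],.018)[:,:2]; print("foot",f)
ex=f[1]-f[0]; ey=f[0]-f[2]; print(np.linalg.norm(ex),np.linalg.norm(ey),np.degrees(np.arctan2(ex[1],ex[0])),np.degrees(np.arctan2(-ey[0],ey[1])))
yaw=np.arctan2(-ey[0],ey[1]); X=np.r_[np.cos(yaw),np.sin(yaw)]; 
o=(f[1]+f[2])/2+.003*X; print("stand origin",o,"pivot",o-.085*X)
w=onz(c,[W(229,218),W(217,328)],.0555)[:,:2]; d=w[0]-w[1]; print("wing",w,w.mean(0),np.linalg.norm(d),"yaw",np.degrees(np.arctan2(-d[0],d[1])))
a=onz(c,[W(205,428)],.0265)[0,:2]; print("armtip",a, onz(c,[W(224,247)],[.025]), "yaw from pivot",[np.degrees(np.arctan2(-(q-a)[0],(q-a)[1])) for q in (w.mean(0),o-.085*X)])
# plate tops: near plate prong (475?), slot
p=onz(c,[W(450,550),W(512,555),W(552,535)],.08)[:,:2]; print(p)
p=onz(c,[W(495,78),W(735,125)],.08)[:,:2]; print("near plate top",p)
```

```text
foot [[ 0.537   0.0955]
 [ 0.6208  0.0816]
 [ 0.5183 -0.0253]]
0.08493024117476411 0.12226649610929165 -9.426044041864866 -8.804065892015632
stand origin [0.5725 0.0277] pivot [0.4885 0.0407]
wing [[0.4897 0.0558]
 [0.4865 0.028 ]] [0.4881 0.0419] 0.027966559304317778 yaw -6.7241128248909146
armtip [ 0.4826 -0.0086] [[0.4884 0.0422 0.025 ]] yaw from pivot [np.float64(-6.239966933428541), np.float64(-6.870646441906391)]
[[ 0.5423 -0.0216]
 [ 0.5574 -0.0231]
 [ 0.5668 -0.018 ]]
near plate top [[0.5484 0.0909]
 [0.6021 0.0801]]
```

>>> carry_out --pt "0 0 0.83 0 0 0.12 40" --pt "0 0 0.83 0 0 0.12 40" --pt "0 0 0.83 0 0 0.12 40" --pt "0 0 0.83 0 0 0.12 40" --pt "0 0 0.83 0 0 0.12 40" --pt "0 0 0.83 0 0 0.12 40" --pt "0 0 0.83 0 0 0.12 40" --pt "0 0 0.83 0 0 0.12 40" --pt "0 0 0.83 0 0 0.12 40" --pt "0 0 0.73 0 0 0.12 40"

```text
time: 5.2
tcp_pos: [0.4877, 0.0435, 0.0335]
tool_rot: [3.136, -0.18, -0.0]
contact_force: [0.1, 0.3, 0.1]
opening: 0.0398
```

>>> carry_out --pt "0 0 0 0 0 0 9" --pt "0 0 0 0 0 0 0" --pt "0 0 0 0 0 0 0" --pt "0 0 0 0 0 0 0" --pt "0 0 0 0 0 0 0" --pt "0 0 0 0 0 0 0" --pt "0 0 0 0 0 -0.5 0" --pt "0 0 0 0 0 -1 0" --pt "0 0 0 0 0 -1 0" --pt "0 0 0 0 0 -1 0" --grip_force 20

```text
time: 6.45
tcp_pos: [0.4878, 0.0435, 0.0347]
tool_rot: [3.127, 0.305, -0.0]
contact_force: [-0.2, 0.8, 0.0]
opening: 0.0006
```

Run:
```python
from h import *
a=camera("side"); b=camera("scene")
crop(a,200,60,360,200,5,"pics/c1.png"); crop(b,150,80,310,220,5,"pics/c2.png")
```

```text
(no output)
```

View pics/c1.png

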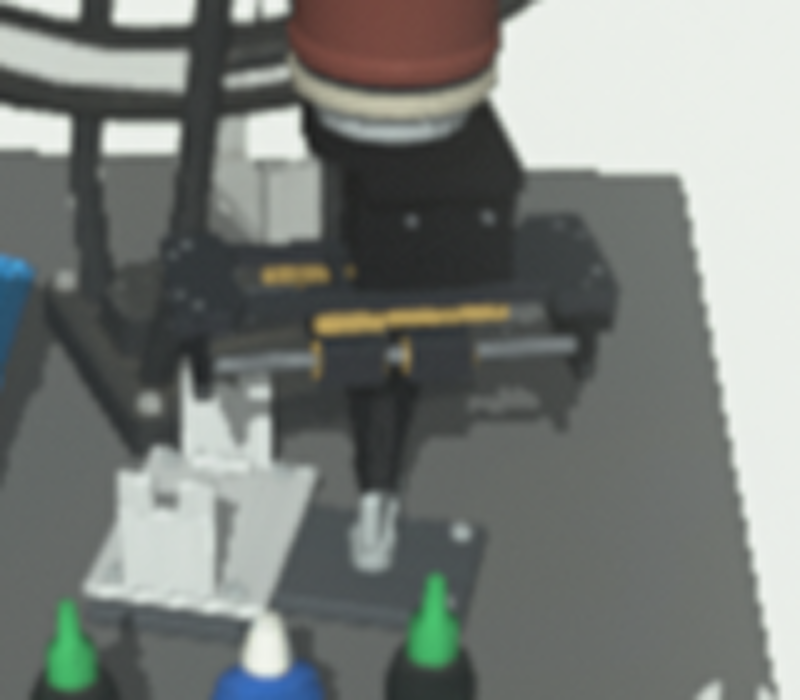

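View pics/c2.png

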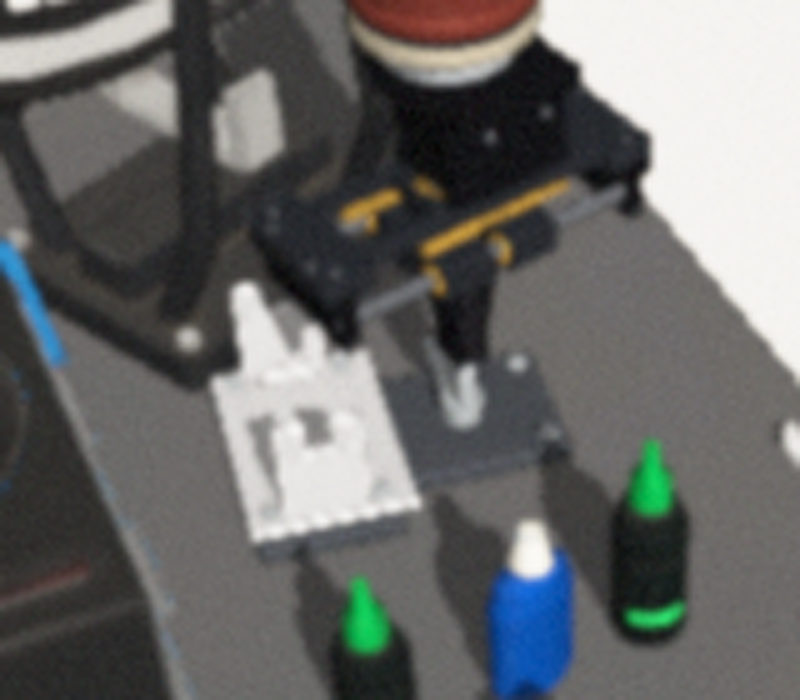

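Run:
```python
from h import *
s=state(); print(s['tcp_pos'],s['opening'],s['joint_pos'].round(3),s['contact_force'])
for n,ox,oy in(("side",200,60),("scene",150,80)):
    c=calibration(n); print(n,(proj(c,[s['tcp_pos'],[.488,.0418,.0555],[.488,.0418,.027]])-[ox,oy])*5)
```

```text
[0.48782458 0.04349547 0.03469595] 0.0007473826091357443 [-0.667  0.177  0.533  2.055 -0.112  0.936  0.118] [-0.5058174   0.13584244 -0.55193637]
side [[372.43235231 520.59549086]
 [373.78010186 481.69248198]
 [371.59217103 531.89640957]]
scene [[459.79056101 384.88985133]
 [456.64242632 353.26009805]
 [458.74960119 393.78627892]]
```

Run:
```python
from h import *
cs=calibration("scene");cd=calibration("side")
S=lambda u,v:(u/5+150,v/5+80)
D=lambda u,v:(u/5+200,v/5+60)
print(tri(cs,S(470,362),cd,D(378,495)))
print(tri(cs,S(462,372),cd,D(374,503)))
im=camera("wrist"); crop(im,100,100,400,384,2,"pics/w2.png")
a=camera("side"); crop(a,250,110,300,190,8,"pics/c3.png")
```

```text
(array([0.48535887, 0.05255614, 0.05620376]), [np.float64(0.0007075748113043229), np.float64(0.0007075748113043547)])
(array([0.48755212, 0.0470239 , 0.04688193]), [np.float64(0.0002411309639180044), np.float64(0.00024113096391800793)])
```

View pics/w2.png

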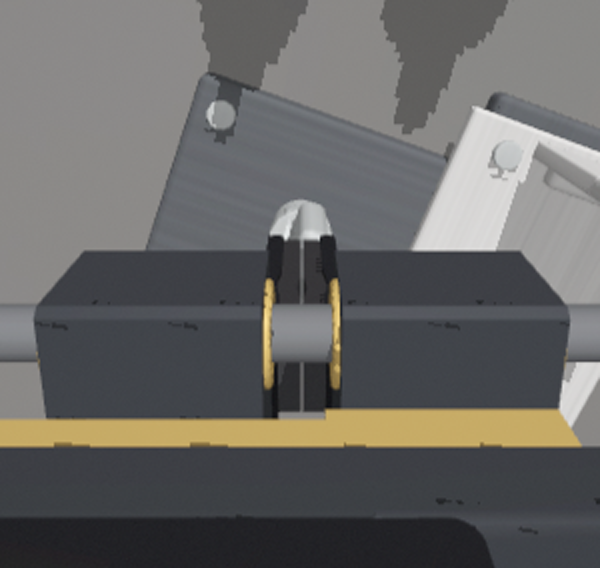

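View pics/c3.png

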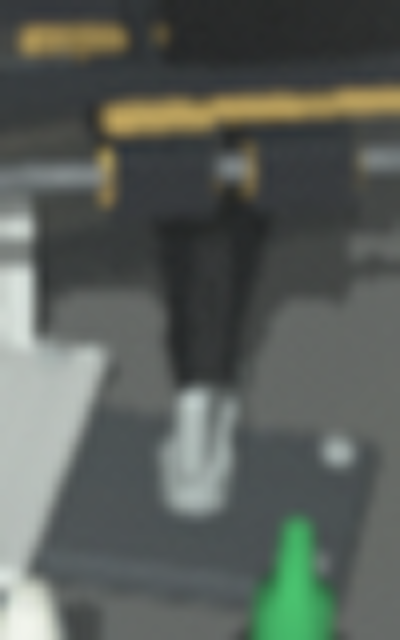

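Run:
```python
from h import *
s=state(); c=calibration("wrist"); r=R.from_rotvec(s['tool_rot']); t=s['tcp_pos']
for dz in (0,-.01,-.019,-.03):
  for dy in (0,-.0095): print(dz,dy,(proj(c,t+r.apply([0,dy,dz]))-[100,100])*2)
for dz in (0,-.01,-.02,-.03):
  print(dz,[((proj(calibration(n),t+r.apply([0,-.009,dz]))-o)*k).round(0).tolist() for n,o,k in(("side",[250,110],8),("scene",[150,80],5))])
print((proj(c,[[.488,.0418,.0555]])-[100,100])*2)
```

```text
0 0 [[300.5483021  243.01243845]]
0 -0.0095 [[300.55902219 215.10145969]]
-0.01 0 [[300.56832899 255.40580569]]
-0.01 -0.0095 [[300.57987281 226.2366574 ]]
-0.019 0 [[300.58816435 267.68064837]]
-0.019 -0.0095 [[300.60055117 237.27986395]]
-0.03 0 [[300.61513026 284.36813153]]
-0.03 -0.0095 [[300.62870656 252.31615081]]
0 [[[201.0, 451.0]], [[470.0, 394.0]]]
-0.01 [[[202.0, 422.0]], [[469.0, 380.0]]]
-0.02 [[[203.0, 394.0]], [[468.0, 366.0]]]
-0.03 [[[205.0, 365.0]], [[468.0, 351.0]]]
[[300.16339882 275.63007788]]
```

Run:
```python
from h import *
import pickle
c1,im=pickle.load(open("w1.pkl","rb"))
s=state(); c=calibration("wrist"); r=R.from_rotvec(s['tool_rot']); t=s['tcp_pos']
Tt=np.eye(4);Tt[:3,:3]=r.as_matrix();Tt[:3,3]=t
T1=c1['T']@np.linalg.inv(c['T'])@Tt   # tool pose at w1
print(T1[:3,3])
for dz in (0,-.01,-.02,-.03):
  print(dz,[(proj(c1,T1[:3,3]+T1[:3,:3]@np.array([x,y,dz]))).round(0).tolist() for x in(-.0435,.0435) for y in (-.0095,.0095)])
crop(im,100,200,400,340,2.6,"pics/w1d.png")
```

```text
[0.48800078 0.04225301 0.19864118]
0 [[[182.0, 208.0]], [[183.0, 235.0]], [[319.0, 208.0]], [[317.0, 235.0]]]
-0.01 [[[178.0, 213.0]], [[180.0, 242.0]], [[322.0, 213.0]], [[320.0, 242.0]]]
-0.02 [[[174.0, 219.0]], [[176.0, 249.0]], [[326.0, 219.0]], [[324.0, 249.0]]]
-0.03 [[[170.0, 226.0]], [[172.0, 258.0]], [[331.0, 226.0]], [[328.0, 258.0]]]
```

View pics/w1d.png

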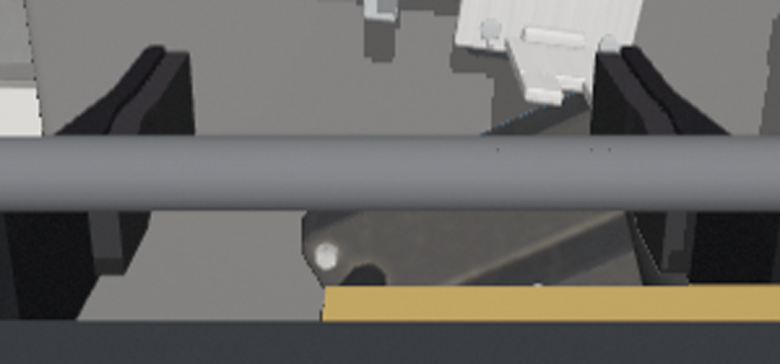

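>>> carry_out --pt "0 0 -0.75 0 0 0 40" --pt "0 0.08 0 0 0 0.9 40" --pt "0 0 0 0 0 0.9 40" --pt "0 0 0 0 0 0.9 40" --pt "0 0 0 0 0 0.8 40" --pt "0 0 0.6 0 0 0 40" --pt "0 0 0.6 0 0 0 40" --pt "0 0 0.6 0 0 0 40" --pt "0 0 0 0 0 0 40" --pt "0 0 0 0 0 0 40"

```text
time: 7.9
tcp_pos: [0.4882, 0.0418, 0.0137]
tool_rot: [3.136, -0.179, -0.0]
contact_force: [1.0, -0.1, 0.7]
opening: 0.0405
```

Run:
```python
from h import *
c=calibration("wrist");im=camera("wrist"); crop(im,130,130,370,310,3.2,"pics/w3.png"); s=state(); print(s['tcp_pos'],s['contact_force'],s['time'])
print((proj(c,[[.488,.0418,.0555]])-[130,130])*3.2)
```

```text
[0.48833354 0.04187339 0.01387321] [ 0.84095499 -0.28627746  0.58097972] 7.95
[[386.84189496 391.45622779]]
```

View pics/w3.png

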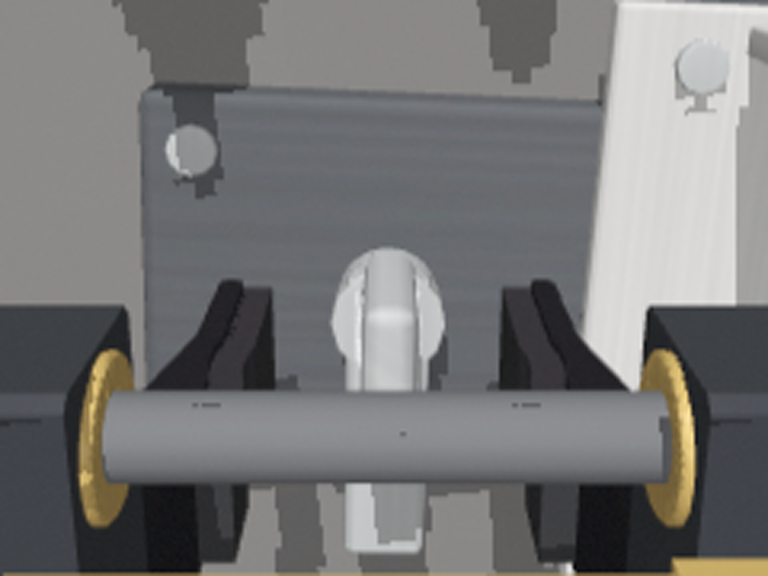

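>>> carry_out --pt "0 0 0 0 0 0 0" --pt "0 0 0 0 0 0 0" --pt "0 0 0 0 0 0 0" --pt "0 0 0 0 0 0 0" --pt "0 0 0 0 0 0 0" --pt "0 0 0 0 0 -0.5 0" --pt "0 0 0 0 0 -1 0" --pt "0 0 0 0 0 -1 0" --pt "0 0 0 0 0 -1 0" --pt "0 0 0 0 0 -1 0" --grip_force 20

```text
time: 9.2
tcp_pos: [0.4876, 0.0419, 0.0137]
tool_rot: [-3.11, -0.441, 0.002]
contact_force: [-2.8, -0.2, 3.9]
opening: 0.0089
```

>>> carry_out --pt "0 0 0 0 0 -1 0" --pt "0 0 0 0 0 -1 0" --pt "0 0 0 0 0 -1 0" --pt "0 0 0 0 0 -1 0" --pt "0 0 0 0 0 -1 0" --pt "0 0 0 0 0 -1 0" --pt "0 0 0 0 0 -1 0" --pt "0 0 0 0 0 -1 0" --pt "0 0 0 0 0 -1 0" --pt "0 0 0 0 0 -1 0"

```text
time: 10.45
tcp_pos: [0.4861, 0.0406, 0.0137]
tool_rot: [-2.632, -1.712, 0.006]
contact_force: [-9.0, -4.9, 13.1]
opening: 0.0086
```

>>> carry_out --pt "0 0 0 0 0 -1 0" --pt "0 0 0 0 0 -1 0" --pt "0 0 0 0 0 -1 0" --pt "0 0 0 0 0 -0.1 0" --pt "0 0 0 0 0 0 0" --pt "0 0 0 0 0 0 0" --pt "0 0 0 0 0 0 35" --pt "0 0 0 0 0 0 35" --pt "0 0 0 0 0 0 35" --pt "0 0 -0.5 0 0 0 35"

```text
time: 11.7
tcp_pos: [0.4875, 0.0419, 0.0235]
tool_rot: [-2.38, -2.05, 0.002]
contact_force: [0.1, 0.1, 0.8]
opening: 0.0336
```

>>> carry_out --pt "0 0 -1 0 0 0 60" --pt "0 0 -1 0 0 0 87" --pt "0 0 -1 0 0 0 87" --pt "0 0 -1 0 0 0 87" --pt "0 0 -1 0 0 0 87" --pt "0 0 -1 0 0 0.5 87" --pt "0 0 -1 0 0 0.5 87" --pt "0 0 -1 0 0 0.5 87" --pt "0 0 -0.8 0 0 0.5 87" --pt "0 0 0 0 0 0.5 87"

```text
time: 12.95
tcp_pos: [0.4889, 0.0421, 0.2018]
tool_rot: [2.59, 1.776, 0.004]
contact_force: [-0.2, 0.5, 0.8]
opening: 0.0868
```

Run:
```python
from h import *
import pickle
c=calibration("wrist");im=camera("wrist"); pickle.dump((c,im),open("w4.pkl","wb")); crop(im,100,20,400,250,2.6,"pics/w4.png"); s=state(); print(s['tcp_pos'],s['tool_rot'],s['time'])
print((proj(c,[[.488,.0418,.0555],[.5717,.0293,.018]])-[100,20])*2.6)
```

```text
[0.48855479 0.04200439 0.20106391] [2.59217367 1.7738737  0.00291692] 13.0
[[385.91366456 387.51107066]
 [423.94706831 534.47088337]]
```

View pics/w4.png

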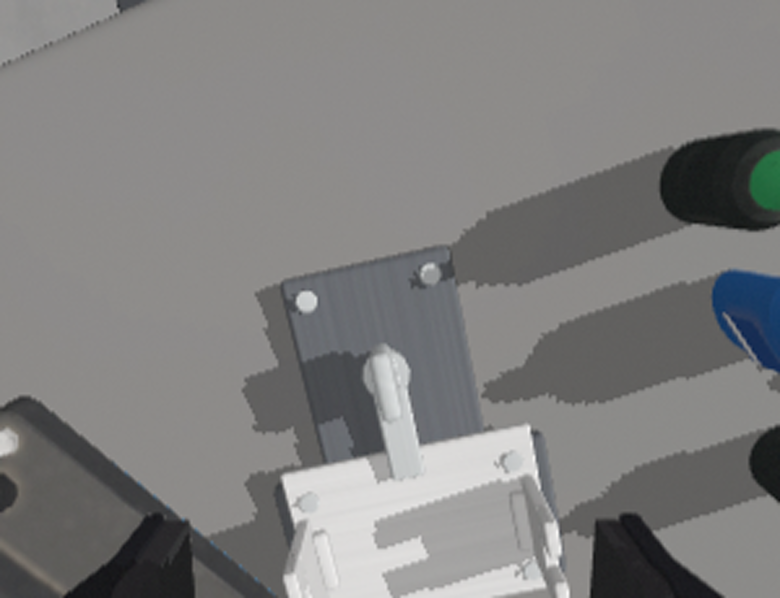

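Run:
```python
from h import *
import pickle
np.set_printoptions(precision=4,suppress=True)
c,im=pickle.load(open("w4.pkl","rb"))
W=lambda u,v:((u+.5)/2.6-.5+100,(v+.5)/2.6-.5+20)
f=onz(c,[W(282,481),W(529,428)],.018)[:,:2]; d=f[1]-f[0]; yaw=np.arctan2(-d[0],d[1]); X=np.r_[np.cos(yaw),np.sin(yaw)]
print(f,np.linalg.norm(d),np.degrees(yaw),"origin",f.mean(0)+.046*X)
p=onz(c,[W(385,372)],.03)[0,:2]; a=onz(c,[W(407,477)],.0265)[0,:2]; print(p,a,np.degrees(np.arctan2(*(a-p)[::-1])), np.linalg.norm(a-p))
for T in ([.542,.341,.2],):
  plan(T,12.5,87,20)
```

```text
[[ 0.5203 -0.0252]
 [ 0.5381  0.0946]] 0.12108399502249956 -8.436928288830503 origin [0.5747 0.028 ]
[0.486  0.0416] [0.5374 0.0328] -9.760774713922196 0.05211898776640982
end [0.5421 0.341  0.1999] [  12.77   -0.11 -179.99] max 0.75
[[0.75,-0.15,0.0,0.0,-0.0,0.56,87],[0.73,-0.18,0.01,0.0,-0.0,0.56,87],[0.73,-0.22,0.0,0.0,-0.0,0.56,87],[0.72,-0.25,0.0,0.0,-0.0,0.56,87],[0.7,-0.29,0.01,0.0,-0.0,0.56,87],[0.69,-0.32,0.0,0.0,-0.0,0.56,87],[0.67,-0.35,0.0,0.0,-0.0,0.56,87],[0.65,-0.39,0.01,0.0,-0.0,0.56,87],[0.63,-0.42,0.0,0.0,-0.0,0.56,87],[0.61,-0.45,0.0,0.0,-0.0,0.56,87]]
[[0.59,-0.48,0.01,0.0,-0.0,0.56,87],[0.57,-0.51,0.0,0.0,-0.0,0.56,87],[0.54,-0.53,0.0,0.0,-0.0,0.56,87],[0.51,-0.56,0.01,0.0,-0.0,0.56,87],[0.49,-0.59,0.0,0.0,-0.0,0.56,87],[0.45,-0.6,0.0,0.0,-0.0,0.56,87],[0.43,-0.63,0.01,0.0,-0.0,0.56,87],[0.39,-0.65,0.0,0.0,-0.0,0.56,87],[0.37,-0.67,0.0,0.0,-0.0,0.56,87],[0.33,-0.68,0.01,0.0,-0.0,0.56,87]]
```

>>> carry_out --pt "0.75 -0.15 0 0 0 0.56 87" --pt "0.73 -0.18 0 0 0 0.56 87" --pt "0.73 -0.22 0 0 0 0.56 87" --pt "0.72 -0.25 0 0 0 0.56 87" --pt "0.7 -0.29 0 0 0 0.56 87" --pt "0.69 -0.32 0 0 0 0.56 87" --pt "0.67 -0.35 0 0 0 0.56 87" --pt "0.65 -0.39 0 0 0 0.56 87" --pt "0.63 -0.42 0 0 0 0.56 87" --pt "0.61 -0.45 0 0 0 0.56 87"

```text
time: 14.25
tcp_pos: [0.5142, 0.1919, 0.2]
tool_rot: [2.943, 1.098, -0.0]
contact_force: [-0.2, -0.2, -0.7]
opening: 0.0868
```

>>> carry_out --pt "0.59 -0.48 0 0 0 0.56 87" --pt "0.57 -0.51 0 0 0 0.56 87" --pt "0.54 -0.53 0 0 0 0.56 87" --pt "0.51 -0.56 0 0 0 0.56 87" --pt "0.49 -0.59 0 0 0 0.56 87" --pt "0.45 -0.6 0 0 0 0.56 87" --pt "0.43 -0.63 0 0 0 0.56 87" --pt "0.39 -0.65 0 0 0 0.56 87" --pt "0.37 -0.67 0 0 0 0.56 87" --pt "0.33 -0.68 0 0 0 0.56 87"

```text
time: 15.5
tcp_pos: [0.5405, 0.3415, 0.1999]
tool_rot: [3.121, 0.354, -0.0]
contact_force: [0.7, -0.3, 0.1]
opening: 0.0866
```

Run:
```python
from h import *
import pickle
camera("side")
c=calibration("wrist");im=camera("wrist"); pickle.dump((c,im),open("w5.pkl","wb")); crop(im,100,20,400,250,2.6,"pics/w5.png"); s=state(); print(s['tcp_pos'],s['tool_rot'],s['time'])
a=camera("scene"); crop(a,150,80,310,220,5,"pics/c5.png")
```

```text
[0.53996292 0.34288653 0.19953186] [-3.12086835e+00 -3.58445655e-01  6.93143205e-04] 15.6
```

View pics/w5.png

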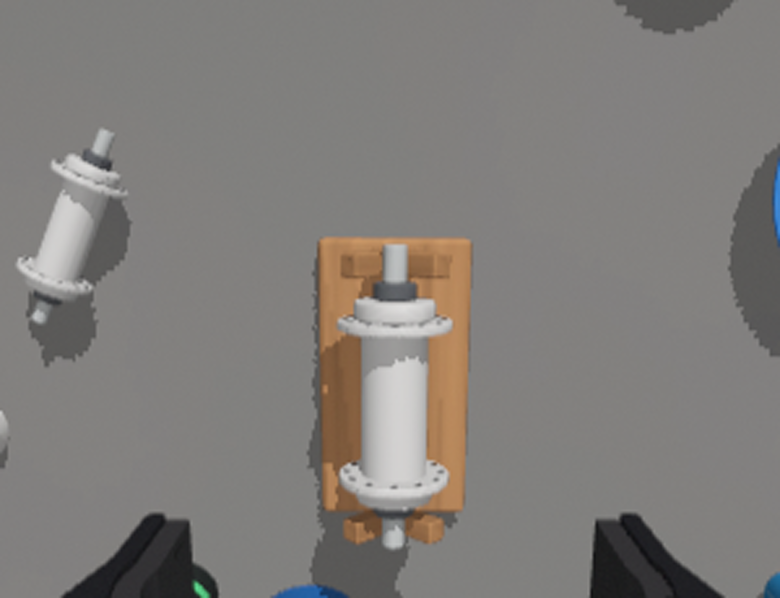

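View pics/c5.png

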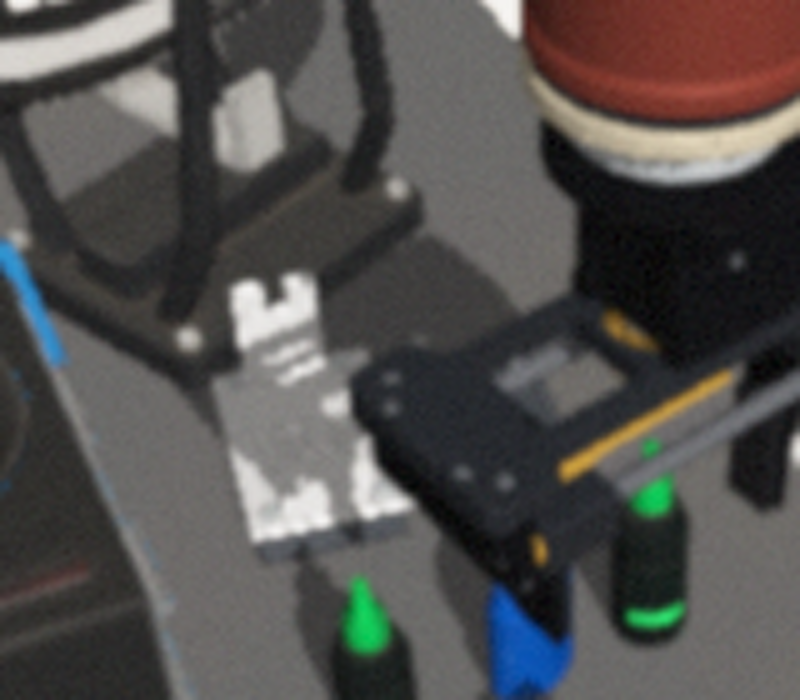

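Run:
```python
from h import *
import pickle
np.set_printoptions(precision=4,suppress=True)
c,im=pickle.load(open("w5.pkl","rb"))
W=lambda u,v:((u+.5)/2.6-.5+100,(v+.5)/2.6-.5+20)
f=onz(c,[W(395,245),W(393.5,549)],.055)[:,:2]; d=f[0]-f[1]; print(f,np.linalg.norm(d),np.degrees(np.arctan2(-d[0],d[1])),f.mean(0))
# flange extreme pts at axle height
g=onz(c,[W(338,324),W(453,324),W(340,476),W(449,476)],.052)[:,:2]; print(g,g.mean(0))
b=onz(c,[W(320,240),W(471,240),W(465,510),W(322,510)],.012)[:,:2]; print("board",b,b.mean(0))
s=state();print(s['tcp_pos'],s['tool_rot'])
```

```text
[[0.5279 0.4036]
 [0.5567 0.2757]] 0.13115166214956692 12.711138742060724 [0.5423 0.3396]
[[0.5121 0.3672]
 [0.5584 0.3778]
 [0.5266 0.3027]
 [0.5729 0.3133]] [0.5425 0.3402]
board [[0.4952 0.3963]
 [0.5613 0.4115]
 [0.5908 0.2854]
 [0.5221 0.2696]] [0.5423 0.3407]
[0.5402 0.3416 0.1996] [ 3.1206  0.3589 -0.0007]
```

>>> carry_out --pt "0.08 0.1 0.93 0 0 0.08 87" --pt "0 0 0.93 0 0 0 87" --pt "0 0 0.93 0 0 0 87" --pt "0 0 0.93 0 0 0 87" --pt "0 0 0.93 0 0 0 87" --pt "0 0 0.93 0 0 0 87" --pt "0 0 0.93 0 0 0 87" --pt "0 0 0.93 0 0 0 87" --pt "0 0 0.93 0 0 0 80" --pt "0 0 0.9 0 0 0 70"

```text
time: 16.9
tcp_pos: [0.5425, 0.3395, 0.013]
tool_rot: [3.123, 0.344, -0.0]
contact_force: [0.0, -0.4, -0.0]
opening: 0.0765
```

Run:
```python
from h import *
c=calibration("wrist");im=camera("wrist"); crop(im,100,60,400,290,2.6,"pics/w6.png"); s=state(); print(s['tcp_pos'],s['tool_rot'],s['contact_force'],s['opening'])
```

```text
[0.54123084 0.33865973 0.01046934] [ 3.1208335   0.34415848 -0.00450824] [-1.23422644 -0.51170228 -2.71169182] 0.0740702371562629
```

View pics/w6.png

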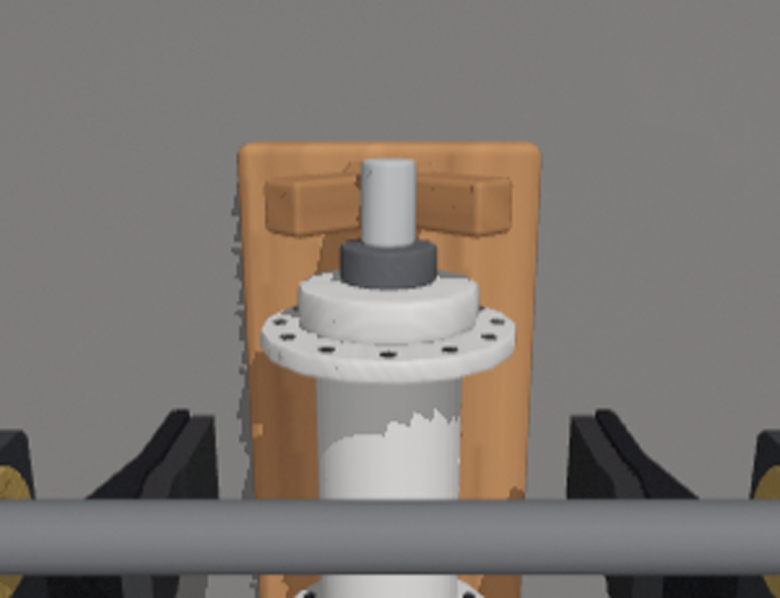

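>>> carry_out --pt "0 0 0 0 0 0 40" --pt "0 0 0 0 0 0 20" --pt "0 0 0 0 0 0 10" --pt "0 0 0 0 0 0 10" --pt "0 0 0 0 0 0 10" --pt "0 0 0 0 0 0 10" --pt "0 0 0 0 0 0 10" --pt "0 0 0 0 0 0 10" --pt "0 0 0 0 0 0 10" --pt "0 0 0 0 0 0 10" --grip_force 35

```text
time: 18.2
tcp_pos: [0.542, 0.3395, 0.0143]
tool_rot: [3.122, 0.344, -0.002]
contact_force: [-6.6, -1.6, 4.9]
opening: 0.0272
```

>>> carry_out --pt "0 0 -0.4 0 0 0 10" --pt "0 0 -0.8 0 0 0 10" --pt "0 0 -1 0 0 0 10" --pt "0 0 -1 0 0 0 10" --pt "0 0 -1 0 0 0 10" --pt "0 0 -1 0 0 0 10" --pt "0 0 -1 0 0 0 10" --pt "0 0 -1 0 0 0 10" --pt "0 0 -1 0 0 0 10" --pt "0 0 -0.8 0 0 0 10"

```text
time: 19.45
tcp_pos: [0.5427, 0.3396, 0.1957]
tool_rot: [-3.122, -0.344, -0.001]
contact_force: [0.7, 0.3, -1.2]
opening: 0.0273
```

Run:
```python
from h import *
import pickle
d={n:(calibration(n),camera(n)) for n in("side","scene","wrist")}; pickle.dump(d,open("l.pkl","wb"))
crop(d["side"][1],180,120,340,260,5,"pics/l1.png"); crop(d["scene"][1],180,120,380,270,4,"pics/l2.png");crop(d["wrist"][1],100,60,400,290,2.6,"pics/l3.png"); s=state(); print(s['tcp_pos'],s['tool_rot'],s['contact_force'],s['opening'],s['time'])
```

```text
[0.54296346 0.33975526 0.1950564 ] [-3.12204175e+00 -3.44008988e-01 -1.78035145e-03] [-0.02748612 -0.07374309 -2.23259765] 0.027176472727984048 19.6
```

View pics/l1.png

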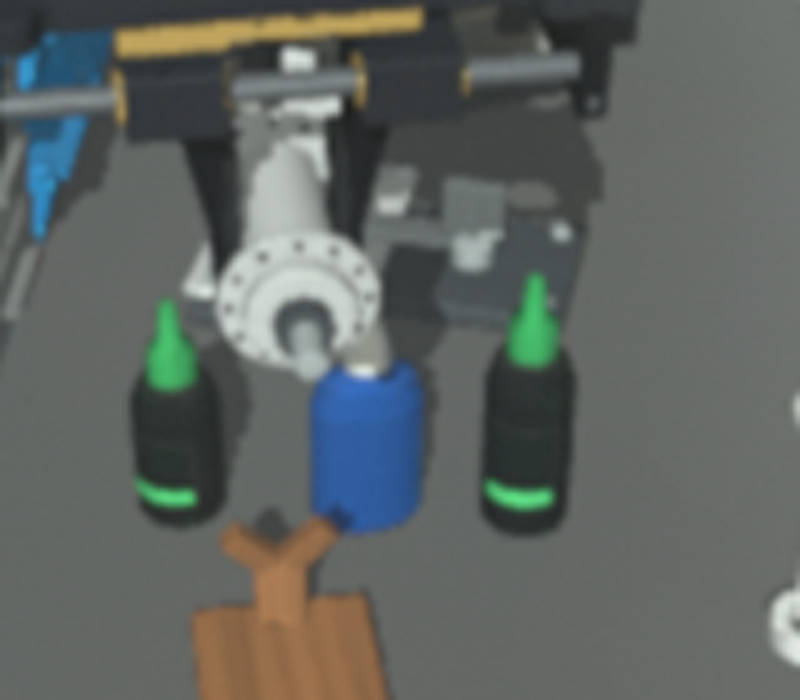

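View pics/l2.png

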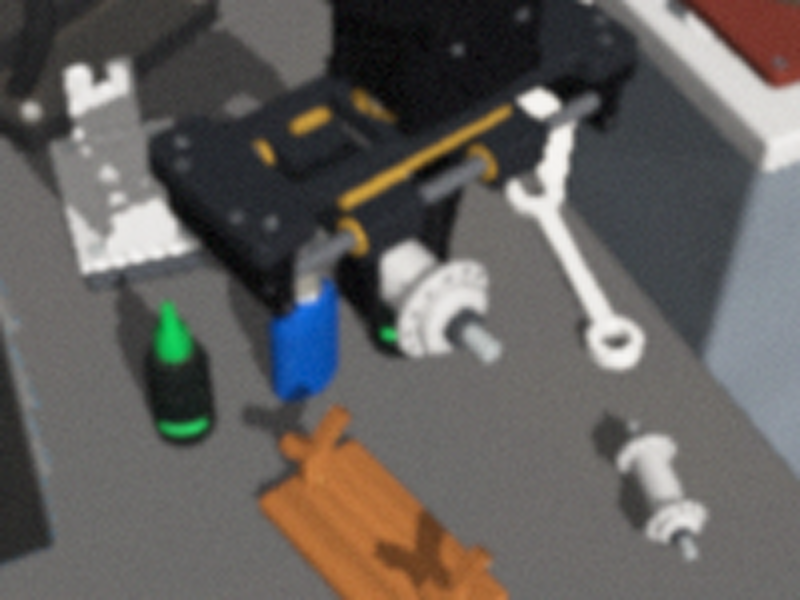

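View pics/l3.png

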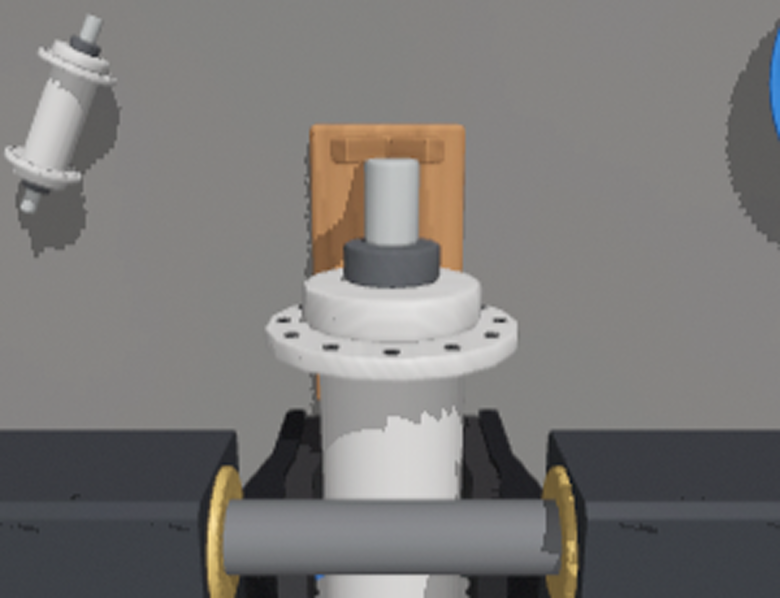

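Run:
```python
from h import *
np.set_printoptions(precision=3,suppress=True)
cs=calibration("scene");cd=calibration("side")
# scene leg line: a.png (510,560)->(500,0)
A=np.array([510,560])/4+[60,0];B=np.array([500,0])/4+[60,0]
for u,v in ((370,395),(385,300),(395,215),(412,100),(420,20)):
    uv=(110+u/3,v/3); o,d=ray(cd,uv); best=None
    for t in np.linspace(.3,2.5,2000):
        p=o+d[0]*t; q=proj(cs,p)[0]; xl=A[0]+(B[0]-A[0])*(q[1]-A[1])/(B[1]-A[1])
        if best is None or abs(q[0]-xl)<best[0]: best=(abs(q[0]-xl),p,q)
    print(best)
plan([.572,.030,.19],-8.6,10,20)
```

```text
(np.float64(0.051940258244769666), array([ 0.597, -0.073,  0.049]), array([187.425, 138.726]))
(np.float64(0.04447653502211324), array([ 0.584, -0.079,  0.134]), array([186.916, 109.763]))
(np.float64(0.00678992578500015), array([ 0.574, -0.077,  0.208]), array([186.494,  84.018]))
(np.float64(0.019657865619478798), array([ 0.561, -0.081,  0.294]), array([185.874,  47.869]))
(np.float64(0.000760814766437079), array([ 0.555, -0.077,  0.351]), array([185.408,  22.908]))
end [0.572 0.03  0.19 ] [  -8.42   -0.05 -179.95] max 0.78
[[-0.1,0.77,0.01,-0.0,-0.0,0.21,10],[-0.08,0.77,0.01,-0.0,-0.0,0.21,10],[-0.07,0.78,0.02,-0.0,-0.0,0.21,10],[-0.06,0.78,0.01,-0.0,-0.0,0.21,10],[-0.04,0.77,0.01,-0.0,-0.0,0.21,10],[-0.02,0.78,0.01,-0.0,-0.0,0.21,10],[-0.02,0.78,0.01,-0.0,-0.0,0.21,10],[0.01,0.77,0.02,-0.0,-0.0,0.21,10],[0.01,0.78,0.01,-0.0,-0.0,0.21,10],[0.03,0.78,0.01,-0.0,-0.0,0.21,10]]
[[0.05,0.78,0.01,-0.0,-0.0,0.21,10],[0.05,0.77,0.02,-0.0,-0.0,0.21,10],[0.08,0.78,0.01,-0.0,-0.0,0.21,10],[0.08,0.77,0.01,-0.0,-0.0,0.21,10],[0.11,0.77,0.01,-0.0,-0.0,0.21,10],[0.11,0.77,0.01,-0.0,-0.0,0.21,10],[0.13,0.77,0.02,-0.0,-0.0,0.21,10],[0.14,0.76,0.01,-0.0,-0.0,0.21,10],[0.16,0.76,0.01,-0.0,-0.0,0.21,10],[0.17,0.76,0.01,-0.0,-0.0,0.21,10]]
```

>>> carry_out --pt "-0.1 0.77 0.01 0 0 0.21 10" --pt "-0.08 0.77 0.01 0 0 0.21 10" --pt "-0.07 0.78 0.01 0 0 0.21 10" --pt "-0.06 0.78 0.01 0 0 0.21 10" --pt "-0.04 0.78 0.01 0 0 0.21 10" --pt "-0.02 0.78 0.01 0 0 0.21 10" --pt "-0.02 0.78 0.01 0 0 0.21 10" --pt "0 0.78 0.01 0 0 0.21 10" --pt "0.02 0.78 0.01 0 0 0.21 10" --pt "0.03 0.78 0.01 0 0 0.21 10"

```text
time: 20.85
tcp_pos: [0.5572, 0.1832, 0.1922]
tool_rot: [3.141, 0.055, -0.0]
contact_force: [-0.2, 0.9, -1.5]
opening: 0.0271
```

>>> carry_out --pt "0.05 0.78 0.01 0 0 0.21 10" --pt "0.05 0.77 0.01 0 0 0.21 10" --pt "0.08 0.78 0.01 0 0 0.21 10" --pt "0.08 0.77 0.01 0 0 0.21 10" --pt "0.11 0.77 0.01 0 0 0.21 10" --pt "0.11 0.77 0.01 0 0 0.21 10" --pt "0.13 0.77 0.01 0 0 0.21 10" --pt "0.14 0.76 0.01 0 0 0.21 10" --pt "0.16 0.76 0.01 0 0 0.21 10" --pt "0.17 0.76 0.01 0 0 0.21 10"

```text
time: 22.1
tcp_pos: [0.5717, 0.0284, 0.1902]
tool_rot: [3.133, -0.233, -0.0]
contact_force: [-0.7, 1.3, -1.5]
opening: 0.0268
```

Run:
```python
from h import *
import pickle
d={n:(calibration(n),camera(n)) for n in("side","scene","wrist")}; pickle.dump(d,open("m.pkl","wb"))
crop(d["side"][1],190,60,330,210,5,"pics/m1.png"); crop(d["scene"][1],150,60,310,200,5,"pics/m2.png");crop(d["wrist"][1],100,60,400,290,2.6,"pics/m3.png"); s=state(); print(s['tcp_pos'],s['tool_rot'],s['contact_force'],s['opening'],s['time'])
```

```text
[0.57169581 0.0283644  0.19029904] [ 3.13277058e+00 -2.33549475e-01  1.13347289e-04] [ 0.28601662  0.17783651 -1.72995306] 0.027113224802900092 22.25
```

View pics/m1.png

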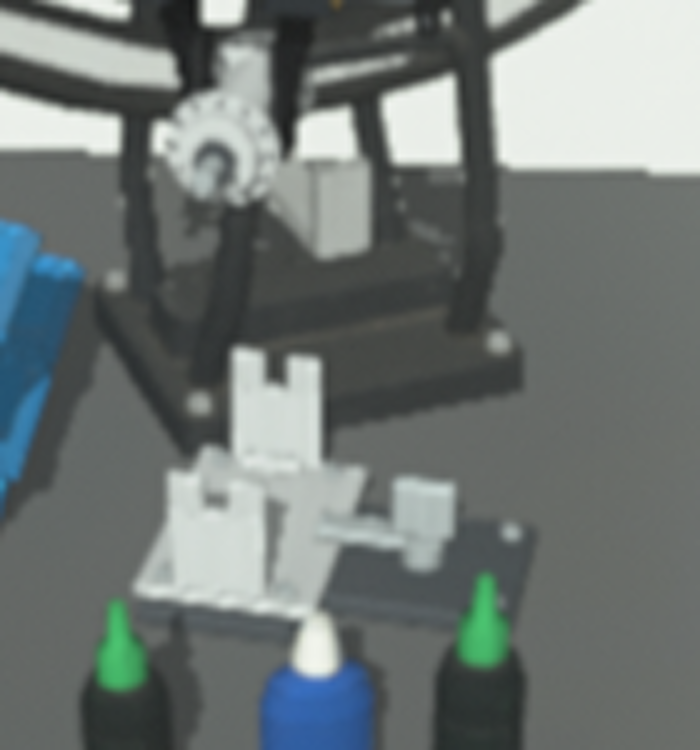

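View pics/m2.png

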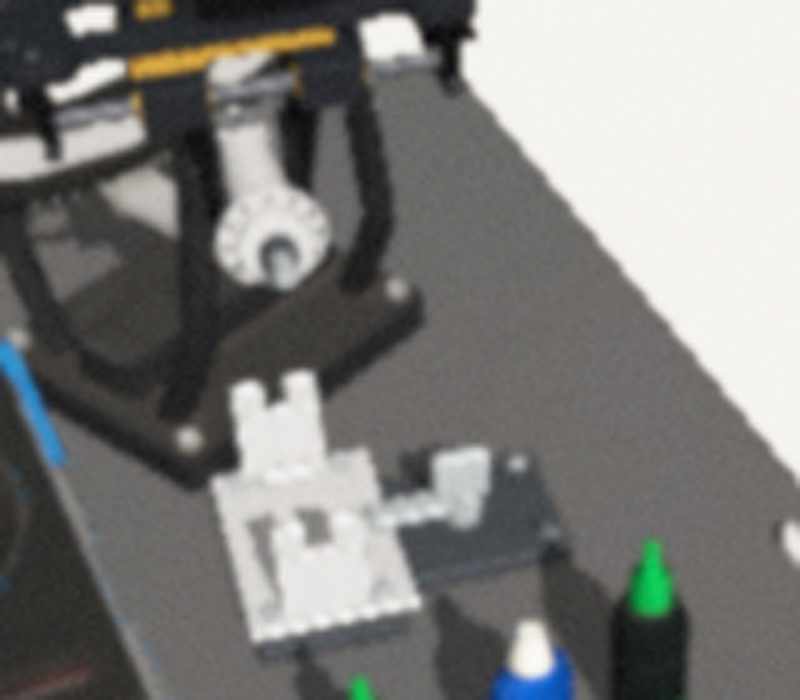

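View pics/m3.png

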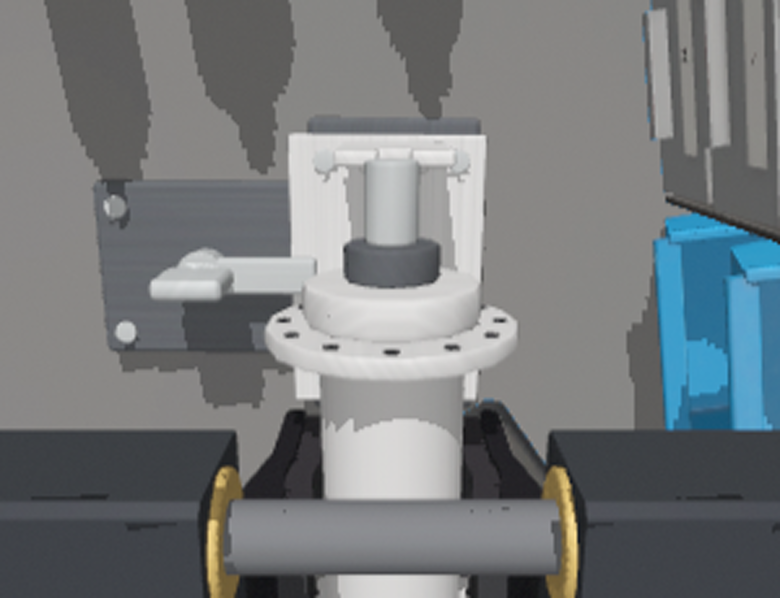

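Run:
```python
from h import *
import pickle
np.set_printoptions(precision=4,suppress=True)
d=pickle.load(open("m.pkl","rb")); c=d["wrist"][0]; im=d["wrist"][1]
crop(im,190,95,310,225,6,"pics/m4.png")
crop(d["side"][1],210,115,270,190,9,"pics/m5.png"); crop(d["scene"][1],185,125,245,195,9,"pics/m6.png")
W=lambda u,v:((u+.5)/2.6-.5+100,(v+.5)/2.6-.5+60)
f=onz(c,[W(290,133),W(486,136)],.018)[:,:2]; print(f,np.linalg.norm(f[1]-f[0]))
t=onz(c,[W(94,181),W(290,181),W(120,349),W(260,351)],.012)[:,:2]; print(t)
for i in (0,2):
  q=t[i+1]-t[i]; print(np.degrees(np.arctan2(q[1],q[0])))
s=state(); r=R.from_rotvec(s['tool_rot']); 
# axle near tip: project expected hub points
hub=s['tcp_pos']+r.apply([0,0,-.0377]); print("hub est",hub, proj(c,hub+r.apply([[0,-.065,-.005],[0,-.031,-.024]])))
print([W(392,160)])
```

```text
[[0.5376 0.0954]
 [0.6209 0.0815]] 0.08448151509850259
[[ 0.4469  0.0879]
 [ 0.533   0.0749]
 [ 0.4395  0.01  ]
 [ 0.5045 -0.0009]]
-8.610804218369447
-9.48714441407668
hub est [0.5717 0.0284 0.228 ] [[250.6332 120.1401]
 [250.8162 204.9993]]
[(250.46153846153845, 121.23076923076923)]
```

View pics/m4.png

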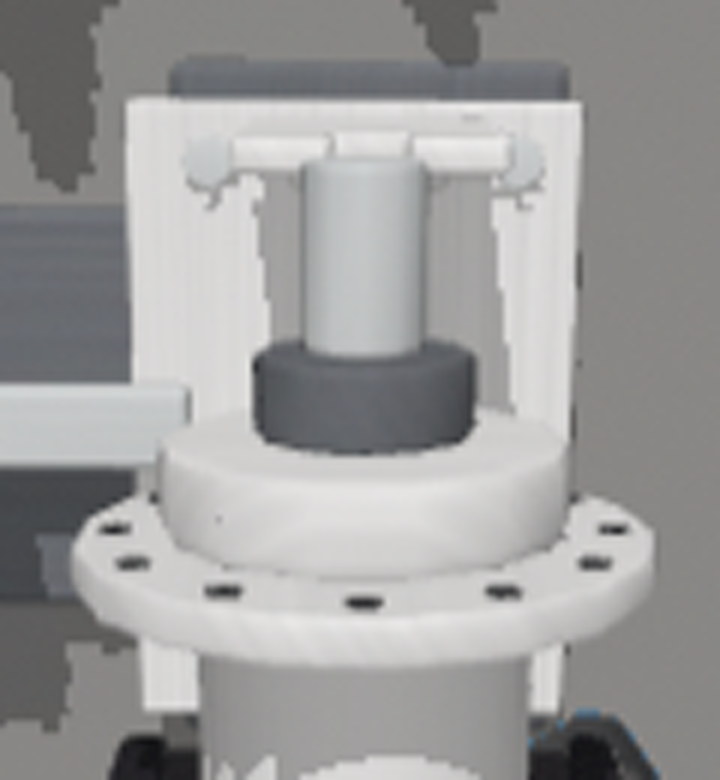

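View pics/m5.png

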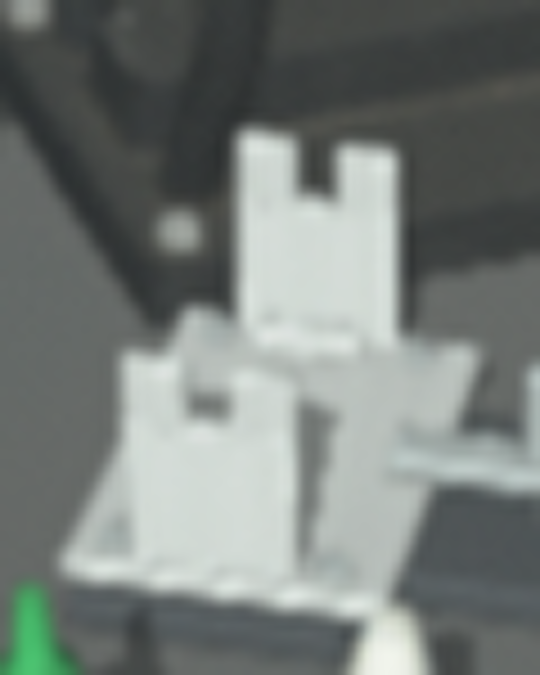

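View pics/m6.png

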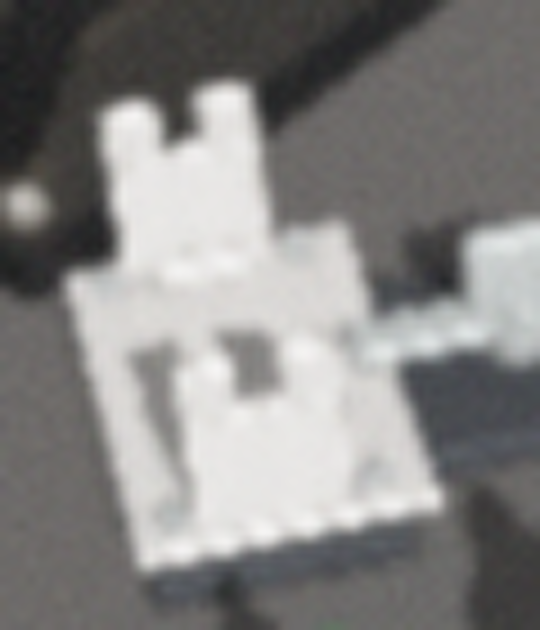

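Run:
```python
from h import *
import pickle
np.set_printoptions(precision=4,suppress=True)
d=pickle.load(open("m.pkl","rb")); c=d["wrist"][0]
M4=lambda u,v:((u+.5)/6-.5+190,(v+.5)/6-.5+95)
M5=lambda u,v:((u+.5)/9-.5+210,(v+.5)/9-.5+115)
M6=lambda u,v:((u+.5)/9-.5+185,(v+.5)/9-.5+125)
p=onz(c,[M4(232,136),M4(508,136),M4(333,136),M4(413,136)],.08)[:,:2]; print("near plate wrist",p,(p[0]+p[1])/2,(p[2]+p[3])/2,np.linalg.norm(p[1]-p[0]))
f=onz(c,[M4(127,100),M4(582,103)],.018)[:,:2]; q=f[1]-f[0]; print("foot",f,f.mean(0),np.linalg.norm(q),np.degrees(np.arctan2(q[1],q[0])))
yaw=np.radians(-8.7); X=np.r_[np.cos(yaw),np.sin(yaw)]; Y=np.r_[-X[1],X[0]]
print("origin from foot edge",f.mean(0)+.003*X-.061*Y)
for n,L in(("side",[M5(237,128),M5(400,148),M5(120,352),M5(298,374)]),("scene",[M6(103,103),M6(255,83),M6(183,358),M6(340,342)])):
    g=onz(d[n][0],L,.08)[:,:2]; a,b=g[:2].mean(0),g[2:].mean(0); q=b-a
    print(n,g.tolist(),"far",a,"near",b,np.linalg.norm(q),np.degrees(np.arctan2(-q[0],q[1])),"origin",(a+b)/2+.003*Y)
```

```text
near plate wrist [[0.5599 0.0885]
 [0.6023 0.0821]
 [0.5754 0.0861]
 [0.5877 0.0843]] [0.5811 0.0853] [0.5816 0.0852] 0.04285509804612615
foot [[0.537  0.0951]
 [0.6209 0.0818]] [0.5789 0.0884] 0.08498283162995016 -8.973525104735462
origin from foot edge [0.5727 0.0277]
side [[0.5860967662163261, -0.03447992279809131], [0.5413120981353937, -0.027394882577411628], [0.6038063190841351, 0.07667776027197482], [0.5588146277088332, 0.0829928465657428]] far [ 0.5637 -0.0309] near [0.5813 0.0798] 0.11216311829493583 -9.03096247099577 origin [0.573  0.0274]
scene [[0.5814544893449194, -0.03583249682651379], [0.538689978450403, -0.025151144212352317], [0.5971311494986112, 0.07439775853968811], [0.5568789552263439, 0.08689682658251197]] far [ 0.5601 -0.0305] near [0.577  0.0806] 0.11242162958029896 -8.66279249482744 origin [0.569 0.028]
```

>>> carry_out --pt "0.04 0 0.8 0 0 0.06 10" --pt "0 0 0.8 0 0 0 10" --pt "0 0 0.8 0 0 0 10" --pt "0 0 0.8 0 0 0 10" --pt "0 0 0.8 0 0 0 10" --pt "0 0 0.8 0 0 0 10" --pt "0 0 0.8 0 0 0 10" --pt "0 0 0.4 0 0 0 10" --pt "0 0 0.3 0 0 0 10" --pt "0 0 0.1 0 0 0 10"

```text
time: 23.5
tcp_pos: [0.5725, 0.0293, 0.0622]
tool_rot: [3.132, -0.239, 0.0]
contact_force: [-0.3, 0.9, -1.7]
opening: 0.0272
```

Run:
```python
from h import *
import pickle
camera("side")
d={n:(calibration(n),camera(n)) for n in("side","scene","wrist")}; pickle.dump(d,open("n.pkl","wb"))
crop(d["side"][1],200,90,280,190,7,"pics/n1.png"); crop(d["scene"][1],170,100,260,190,7,"pics/n2.png");crop(d["wrist"][1],170,80,330,250,4.5,"pics/n3.png"); s=state(); print(s['tcp_pos'],s['tool_rot'],s['contact_force'],s['opening'],s['time'])
```

```text
[0.57266901 0.02931234 0.06263977] [-3.13233320e+00  2.38932980e-01 -9.02066314e-04] [-0.04137312  0.21807283 -1.40844326] 0.027146618686647007 23.7
```

View pics/n1.png

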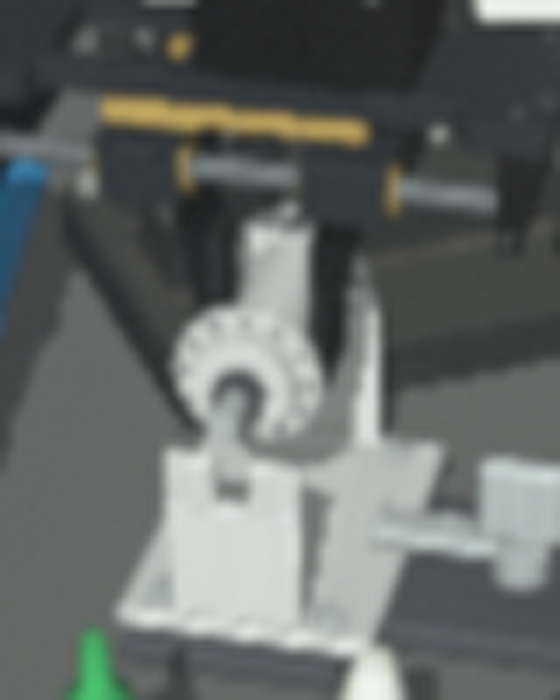

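View pics/n2.png

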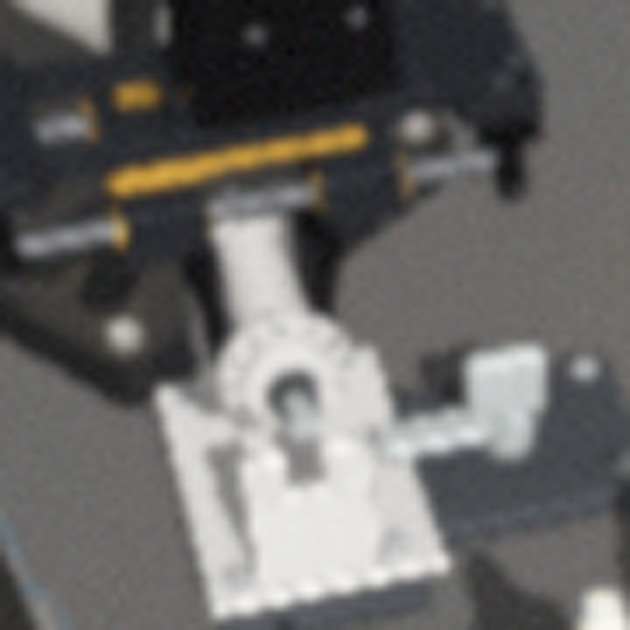

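View pics/n3.png

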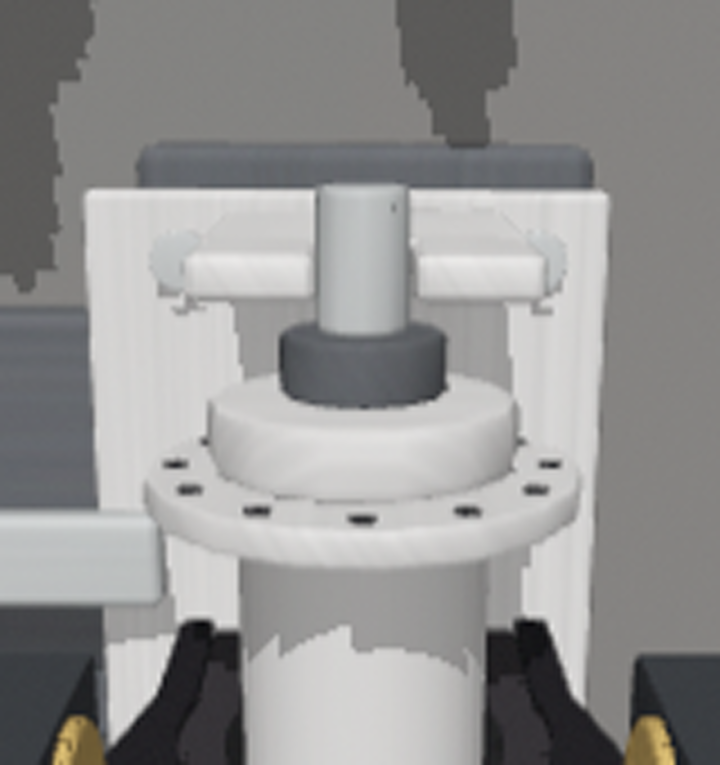

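Run:
```python
from h import *
import pickle
np.set_printoptions(precision=4,suppress=True)
d=pickle.load(open("n.pkl","rb")); c=d["wrist"][0]
N3=lambda u,v:((u+.5)/4.5-.5+170,(v+.5)/4.5-.5+80)
yaw=np.radians(-8.8); X=np.r_[np.cos(yaw),np.sin(yaw)]; Y=np.r_[-X[1],X[0]]
e=onz(c,[N3(365.5,252),N3(365,298)],.08)[:,:2]; print("origin from plate edges",e[0]-.058*Y,e[1]-.052*Y)
f=onz(c,[N3(85,190),N3(608,192)],.018)[:,:2]; print("foot",np.linalg.norm(f[1]-f[0]),f.mean(0)+.003*X-.061*Y)
s=state(); r=R.from_rotvec(s['tool_rot']); t=s['tcp_pos']
for off in (.034,.0377,.041):
    h=t+np.r_[0,0,off]; tip=onz(c,[N3(362,186)],h[2]+.0045)[0]; 
    print(off,"hub z over mouths",h[2]-.08,"hub xy from tip",tip[:2]-.065*Y)
    fl=proj(c,h+r.apply([[-.024,-.033,0],[.024,-.033,0]])); print("  flange width px",fl[1,0]-fl[0,0],"measured",(580-145)/4.5)
    for n,o in(("side",[200,90]),("scene",[170,100])):
        a=np.linspace(0,2*np.pi,60); P=h+r.apply(np.c_[.024*np.cos(a),-.0345+0*a,.024*np.sin(a)]); q=(proj(d[n][0],P)-o)*7
        print("  ",n,"flange box",q.min(0).round(),q.max(0).round(),"tip",((proj(d[n][0],h+r.apply([0,-.065,0]))-o)*7).round())
```

```text
origin from plate edges [0.5721 0.0281] [0.5722 0.0285]
foot 0.0846599361866565 [0.5722 0.0279]
0.034 hub z over mouths 0.016639766386551624 hub xy from tip [0.572  0.0303]
  flange width px 94.3768312127055 measured 96.66666666666667
   side flange box [172. 317.] [317. 446.] tip [[219. 434.]]
   scene flange box [211. 324.] [349. 431.] tip [[299. 437.]]
0.0377 hub z over mouths 0.02033976638655162 hub xy from tip [0.5721 0.0305]
  flange width px 96.54671843058247 measured 96.66666666666667
   side flange box [171. 307.] [317. 437.] tip [[219. 424.]]
   scene flange box [210. 315.] [348. 424.] tip [[298. 429.]]
0.041 hub z over mouths 0.023639766386551617 hub xy from tip [0.5721 0.0307]
  flange width px 98.56796728633384 measured 96.66666666666667
   side flange box [171. 298.] [317. 428.] tip [[218. 415.]]
   scene flange box [209. 308.] [347. 417.] tip [[297. 422.]]
```

>>> carry_out --pt "0 0.08 0.05 0 0 0 10" --pt "0 0 0.1 0 0 0 10" --pt "0 0 0.1 0 0 0 10" --pt "0 0 0 0 0 0 10" --pt "0 0 0 0 0 0 10" --pt "0 0 0 0 0 0 10" --pt "0 0 0 0 0 0 10" --pt "0 0 0 0 0 0 10" --pt "0 0 0 0 0 0 10" --pt "0 0 0 0 0 0 10"

```text
time: 24.95
tcp_pos: [0.5721, 0.0277, 0.0572]
tool_rot: [3.132, -0.239, -0.0]
contact_force: [-0.7, -0.2, -2.2]
opening: 0.027
```

Run:
```python
from h import *
import pickle
d={n:(calibration(n),camera(n)) for n in("side","scene","wrist")}; pickle.dump(d,open("o.pkl","wb"))
crop(d["side"][1],160,70,320,230,4,"pics/o1.png"); crop(d["scene"][1],170,100,310,240,5,"pics/o2.png");crop(d["wrist"][1],170,80,330,250,4.5,"pics/o3.png"); s=state(); print(s['tcp_pos'],s['tool_rot'],s['contact_force'],s['opening'],s['time'],np.abs(s['qvel']).max())
```

```text
[0.57217088 0.02769437 0.05727258] [ 3.13248690e+00 -2.38988463e-01  7.27567820e-05] [ 1.27172304  0.30180481 -2.49109281] 0.027157639314730937 25.1 0.0019002211375166785
```

View pics/o1.png

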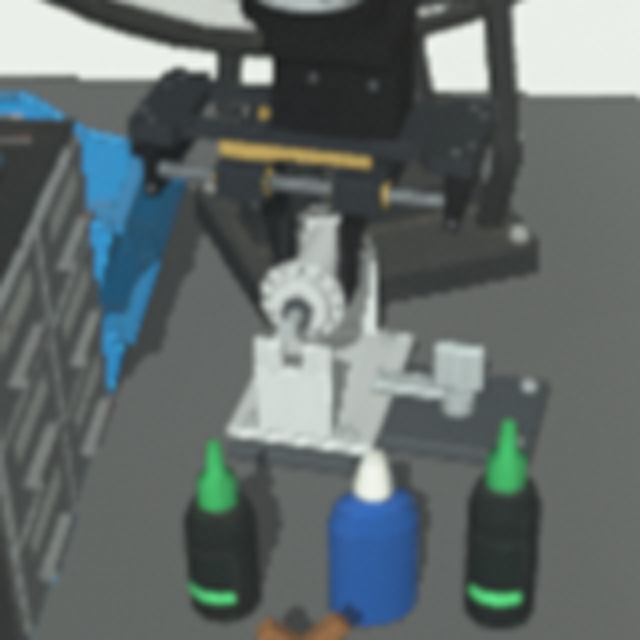

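View pics/o2.png

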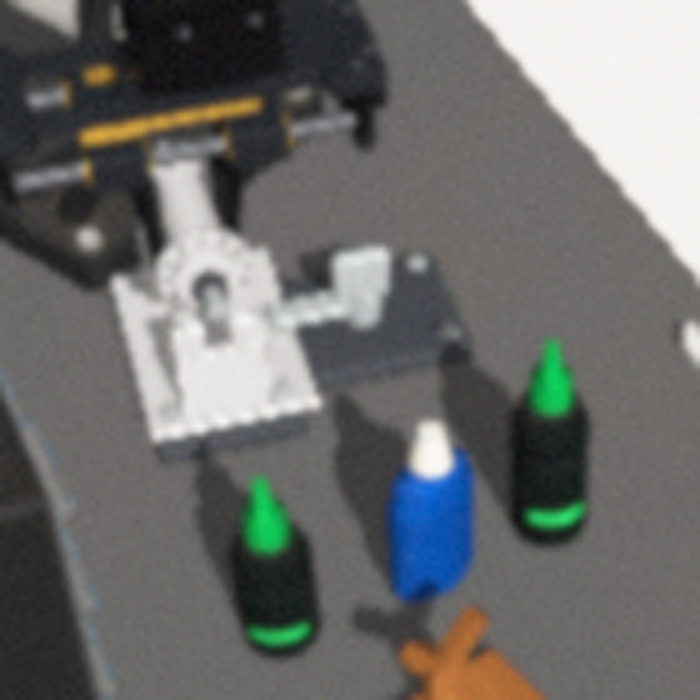

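View pics/o3.png

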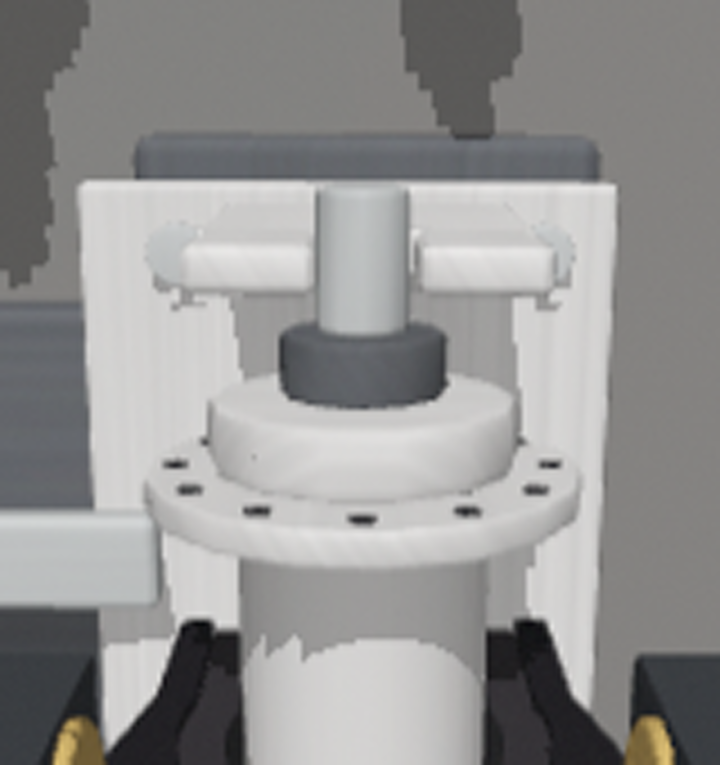

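Run:
```python
from h import *
import pickle
np.set_printoptions(precision=4,suppress=True)
d=pickle.load(open("o.pkl","rb")); c=d["wrist"][0]; m=pickle.load(open("m.pkl","rb")); sd0=cv2.imread("pics/scene0.png")
N3=lambda u,v:((u+.5)/4.5-.5+170,(v+.5)/4.5-.5+80)
yaw=np.radians(-8.8); X=np.r_[np.cos(yaw),np.sin(yaw)]; Y=np.r_[-X[1],X[0]]
e=onz(c,[N3(368,243),N3(368,292)],.08)[:,:2]; o=[e[0]-.058*Y,e[1]-.052*Y]; print("origin",o)
tip=onz(c,[N3(362,186)],.0995)[0,:2]; h=tip-.065*Y; print("hub",h)
o=np.mean(o,0); print("hub rel slots x,y mm",(h-o)@X*1e3,(h-o)@Y*1e3)
s=state(); print("tcp rel",(s['tcp_pos'][:2]-o)@X*1e3,(s['tcp_pos'][:2]-o)@Y*1e3,"yaw",np.degrees(2*np.arctan2(s['tool_rot'][1],s['tool_rot'][0])))
# bottles: green/blue blob centroids before/after
for n in("scene","side"):
    a=cv2.imread(f"pics/{n}0.png")[:,:,::-1]; b=d[n][1]
    for nm,lo,hi in(("green",(45,120,80),(80,255,255)),("blue",(105,150,80),(125,255,255))):
        for im in(a,b):
            k=cv2.inRange(cv2.cvtColor(np.ascontiguousarray(im),cv2.COLOR_RGB2HSV),lo,hi); k[:165]=0;k[235:]=0;k[:,:195]=0;k[:,310:]=0
            _,_,st,ce=cv2.connectedComponentsWithStats(k); print(n,nm,[x.round(1).tolist() for x,q in zip(ce[1:],st[1:]) if q[4]>12])
```

```text
origin [array([0.5722, 0.028 ]), array([0.5722, 0.0284])]
hub [0.5716 0.0289]
hub rel slots x,y mm -0.7146693024603632 0.6203317100494208
tcp rel 0.06419970981921039 -0.5029730109247825 yaw -8.725690135174792
scene green [[279.9, 176.5], [223.0, 204.0], [281.1, 202.9], [226.1, 226.6]]
scene green [[279.9, 176.5], [222.5, 203.8], [280.8, 202.9], [225.7, 226.4]]
scene blue [[255.3, 206.0]]
scene blue [[255.5, 205.8]]
side green [[286.1, 185.0], [213.8, 190.6], [213.0, 218.9], [283.1, 218.9]]
side green [[286.1, 185.0], [213.6, 190.6], [212.9, 218.6], [283.1, 219.0]]
side blue [[252.8, 209.2]]
side blue [[252.9, 209.2]]
```

All of it is within tolerance and the bottles haven't moved, so I'm handing in.

```bash
python3 -c "
from station import close_job,state
print(close_job()); s=state(); print(s['time'],s['tcp_pos'],s['opening'])"
```

```text
the job is handed in; nothing more can be done
None
the job is handed in; nothing more can be done
```

I turned the turnbutton home while the hub was still in its rest. Then I lifted the larger hub, carried it over the bottles, and handed the job in with the hub held over the slots. The hand-in reported no verdict.

**Last checks, about 25 s in**
- **Position:** the hub is about 0.7 mm off across the slots and 0.6 mm along them. Its middle is about 15 mm above the mouths, so the axle clears them by about 10 mm.
- **Alignment:** the axle is within about 0.5° of the slot line. It looked level in the wrist view, but the far end of the axle was hidden, so I didn't measure its tilt directly.
- **Grip:** the fingers are closed on the barrel at 27 mm and set to 35 N, and the joints were nearly still. The wrist force was only about the hub's weight, with no sign of the hub touching the stand.
- **Turnbutton:** the long arm lies over the cradle foot. I measured about 89° for the button, give or take a degree or so; the limit is 80°.
- **Bottles:** all three are upright, and their image positions moved by no more than half a pixel.

**What failed or disagreed**
- **Missed first pinch:** the fingers closed above the wing. All three cameras showed the real fingertips about 21 mm behind the TCP the robot reports. I corrected every later height for this, and the second pinch gripped at 8.9 mm, matching the 9 mm wing.
- **Stand position:** the scene camera's estimates of the stand differed from the wrist camera's by up to 3 mm. I went with the wrist view, and the side camera's later estimate agreed with it.

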